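# Swap the sample tins between desiccator and balance

## Robot

A 6-joint arm with a two-finger parallel gripper is mounted at the origin on the work surface. World frame = base frame: x ahead of the robot, y to its left, z up, the work surface at z = 0. Lengths are in m, angles in rad, forces in N, time in s.
With the tool pointing down it reaches from about 0.35 to 0.975 m from the base axis. Payload 4.9 kg.
Tool frame: the origin (TCP) lies at the very end of the fingers, on their centre line; the grasp point (between the pads) lies 19 mm behind it (ctrl.grasp_offset is the distance from the TCP to the grasp point, in m); y points along the fingers, z is the direction in which the jaws open and shut, and the axes are right-handed (so a half turn about y gives the same grasp; the last joint's range is limited). The gripper opens to 85 mm and grips with 20 to 120 N. Pads are 22 mm wide; open, the fingers measure 114 mm over their backs; the gripper's body (76 mm by 85 mm) begins 54 mm behind the grasp point. The pads swing forward as they close: fully open they stand 13 mm farther back than shut.
Start: joints at [-1.367, 0.053, 1.613, -0, 1.476, -0.119], TCP at [0.198, -0.593, 0.231] pointing down, gripper open.
Joint ranges: [-3.01, 3.01], [-1.01, 2.22], [0.06, 2.58], [-1.02, 4.17], [0.09, 2.62], [-3.14, 3.14]. Speed limits (rad/s): [2.57, 2.57, 3.14, 3.14, 3.14, 3.14].

## Interface

Orientations are given as a rotation vector (axis times angle).
In Python, from station import ctrl, eyes, finish_job, find_in, regions_of, pinpoint gives the robot as it stands.
- The arm moves only by the tool play_rows, never from a script. Its argument "moves" is a list of rows, each an object of numbers: "x", "y", "z": the shift along the world's x, y, z in cm; "turn": the turn about the world's z in degrees; "jaw": the finger opening in cm, from 0 to 8.54. A call has 1 to 8 rows; each row shifts and turns the commanded pose from where the row before left it; what a row does not reach is not made up. A row lasts 1/12 s, in which the tool goes at most 41.7 mm and 7.16 degrees, less where a joint would pass 70% of its speed; a pose out of reach is approached as far as the arm can. A call is refused whole if a number of a shift passes 4.17 or a number of a turn 7.16, either way. A call with a gripper value outside its range is refused whole. The fingers move at their own pace and stop on an object; "squeeze" is the grip in N (left out, the last holds). Time passes only in rows, so rows that do not move let the fingers close. It gives the time, the measured TCP pose, the force and the opening at its end, in the units of the state.
- ctrl.get_obs(): the state, without advancing time (a new reading comes with each control period).
- eyes.get_image(name): name is "scene" or "top" or "wrist"; returns a dict with "img" (420x560x3 uint8, red, green, blue), "camera_matrix" (3x3 intrinsics, pixels), "cam_to_world" (4x4, takes a point from camera to world coordinates). Camera axes: x right, y up, looking along -z (the intrinsics and any distortion apply to the point x, -y, -z); pixel columns grow to the right and rows downward; lengths in m; the calibration is good to about 2 mm. A picture is of the moment at which its call begins. There is no depth.
- finish_job(): hands the job in, once; it reports no verdict.
Trained networks look in the newest picture that a camera, given by its name, has taken for a name from the list of things; names that differ only in an ending like _2 or _b are one class to them, and where a whole thing is asked for, a point or a joint stands for the part that bears it (a point fixed in the world has none). Each returns a list of dicts, best first, with "score" (0 to 1); they miss things now and then, are a little off and sometimes report something else, mostly with a low value. They report only what shows in the picture. A call takes as long as a camera call. They do not tell look-alikes from the thing itself.
- find_in(camera, query): "point" ([column, row] in pixels, amid what is visible of it).
- regions_of(camera, query): "pixels" (420x560 bool, what is visible of it) and "point" ([column, row] in pixels, amid what is visible of it).
- pinpoint(camera, query): "point" ([column, row] in pixels: a listed point, or the origin of a listed thing).
The state is a dict: "t": time; "q": joint angles; "dq": joint speeds; "effort": joint torques, N m; "tool_pos": TCP position; "tool_rot": TCP orientation; "contact_force": force on the tool from outside, world axes, zero at the start; "wrist_torque": the same for the moment, N m; "opening": finger opening in m.
Only numpy, scipy, OpenCV 4.12 (cv2) and the standard library are available. Lean on these libraries where they do the work, as an engineer would, in place of code of your own. Each camera call takes 0.05 s, during which the arm holds its last target.

## Task

The blue-lidded tin has cooled in the clear desiccator cabinet and is due on the balance; the yellow-lidded tin on the balance has been weighed and goes back into the desiccator. Open the cabinet's door, swap the two tins so that the blue one stands in the middle of the weighing pan and the yellow one on the white disc inside the cabinet, and shut the door until its catch holds it. Keep both tins upright, set them down gently without pressing hard on the pan or the shelf, and leave everything else where it is.

Things in the scene. Friction and masses are not known exactly. Their poses are not given: they have to be found in the camera images.
- cabinet: Clear acrylic desiccator cabinet with white edges, fixed, 302 wide (y), 240 deep (x), 281 high. Origin: centre of its underside; x from its front (robot side) to its back, y to the left, z up. Open front at x = -120, filled by the door; inside: shelf 40 and roof underside 275 above the bench, side walls at y = +-145, back wall at x = 114. The roof is fixed: reach in through the front, gripper tilted 30 to 45 degrees.
- shelf_spot (a point): Centre of the white porcelain disc (86 across, flush) on the cabinet's shelf, at shelf height: 54 behind the open front, on the cabinet's middle line. Nothing but the tin on the disc stands nearer the front than 130 behind it.
- door (a joint): Door angle, rad: 0 shut, grows as the right-hand edge swings towards the robot, stop at 1.9. Stays where it is left (hinge friction 0.12 N m). A sprung ball catch at the top right holds it shut: 8 to 9 N at the handle frees it; in closing the catch meets the ball at about 0.05 rad and takes about 10 N at the handle to snap past it, then holds the door at 0.
- door_handle (a point): Grip point on the door's handle, a vertical round black bar 11 thick, 110 long, its axis 35 off the door's outer face, 272 from the hinge, on 8 mm posts 8 and 102 below its top end. The point is on the axis, 20 below the bar's top, 245 above the bench (36 below the cabinet's top). Frame turns with the door (equals the cabinet's at 0): x towards the door's face, y along the door to the hinge.
- door_hinge (a point): Point on the door's vertical hinge line, the left front edge of the cabinet, 245 above the bench. The door is a clear panel 302 wide, 8 thick, from 42 to 281 above the bench; its inner face contains the hinge line. Frame turns with the door: y from the free edge to the hinge, -x out of the outer face.
- tin_blue: Closed round metal sample tin with a blue lid, 52 across, 65 high, 0.14 to 0.28 kg; origin at the centre of its underside, z up. Starts on the white disc in the cabinet. The bench in front of the cabinet, where the door sweeps, is empty.
- tin_yellow: The same tin with a yellow lid. Starts on the balance's pan.
- balance: Top-loading balance, fixed, 200 wide, 300 deep. Origin: centre of its underside; its sloping key panel (44 to 53 high) is towards the robot, the housing behind it 58 high.
- pan: The balance's round steel weighing pan, 140 across, on a sprung load cell (about 4 N per mm, 5 travel); origin 12 below its upper face.
- pan_top (a point): Centre of the pan's upper face, 75 above the bench unloaded.
- tin_plain: Tin with a bare metal lid, 52 across, 65 high, at the back left in the cabinet; loose, leave it alone.
- flask: Small amber jar with a black cap, 40 across, 60 high, at the back right in the cabinet; loose, leave it alone.
- tin_bench: Tin with a bare metal lid on the bench, left of the cabinet, 52 across, 65 high; loose, leave it alone.
- weight: Steel 500 g check weight with a knob, 38 across, 66 high, right of the balance; loose, leave it alone.
- core0: Grey rock core standing on end, 50 across, 100 high, right of the balance; loose, leave it alone.
- core1: Grey rock core standing on end, 50 across, 85 high, right of the balance; loose, leave it alone.
- brush: Sieve brush lying on the bench left of the cabinet, about 200 long, under 30 high; loose, leave it alone.
Not all that is in view belongs to the job. What is shaped like the tin_yellow but turquoise is not meant.

How it is judged:
At the end, for the whole second after the job is handed in: The blue tin stands upright and at rest on the pan, its centre within 20 mm of the pan's centre; the yellow tin stands upright and at rest on the shelf, within 20 mm of the centre of the white disc; both are released; the door is shut past its catch (below 0.02 rad) (horizontal distance between tin_blue and pan_top below 0.02 m and z of tin_blue in the frame of pan_top between -0.004 and 0.004 m and horizontal distance between tin_yellow and shelf_spot below 0.02 m and z of tin_yellow in the frame of shelf_spot between -0.004 and 0.004 m and angle between each of tin_blue, tin_yellow's own z axis and vertical below 0.08 rad and linear speed of each of tin_blue, tin_yellow below 0.02 m/s and contact force between each of tin_blue, tin_yellow and the fingers below 0.05 N and value of joint door below 0.02 rad); the robot touches nothing.
It fails at once if a bystander is moved by more than 25 mm (distance of any of tin_plain, flask, tin_bench, weight, core0, core1, brush from where it was at the start of the episode above 0.025 m).
It fails at once if a sample tin is tipped by more than 35 degrees (angle between any of tin_blue, tin_yellow's own z axis and vertical above 0.61 rad).
It fails at once if the pan is pressed or struck with more than 25 N (contact force between pan and anything else above 25 N).
It fails at once if a sample tin is pressed or dropped on the cabinet with more than 60 N (contact force between any of tin_blue, tin_yellow and cabinet above 60 N).
It also fails if it takes over 72 s, if anything falls off the work surface, if the arm or the gripper's body presses on something with over 40 N, if the wrist force passes 120 N, or if a joint passes its speed limit or range.

## Working session

There is one attempt and no reset: what is moved stays moved. The work goes in short steps, Python scripts to look and compute and a tool call to move; the robot and the scene stay as the last step left them, time stands still between calls to the robot, and variables do not carry over. Pictures are saved under pics/ and viewed, and the job is handed in when it is done.

Besides the shell and the picture viewer there is one more tool, called after "Request:" by a JSON object that holds its "name" and its "arguments". play_rows: Moves the arm, as the interface text tells. Its arguments: {"type":"object","properties":{"moves":{"type":"array"},"squeeze":{"type":"number"}},"required":["moves"]}

```bash
python3 -c "
import cv2
for c in ['scene0','top0']:
    i=cv2.imread(f'pics/{c}.png'); cv2.imwrite(f'pics/{c}b.png',cv2.resize(i,(800,600),interpolation=cv2.INTER_CUBIC))"
```

```text
(no output)
```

View pics/scene0b.png

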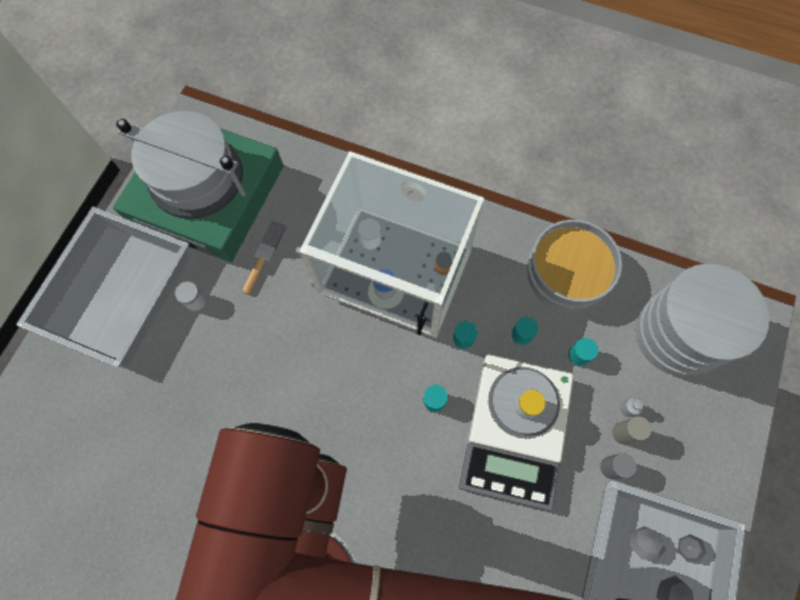

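View pics/top0b.png

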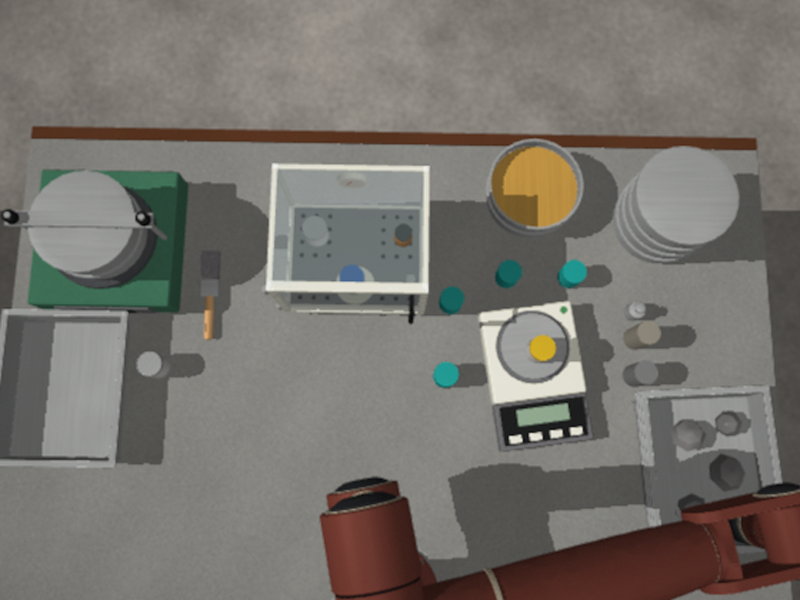

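```bash
python3 - <<'E'
from h import *
from scipy.spatial.transform import Rotation as R
o=ctrl.get_obs(); print(R.from_rotvec(o['tool_rot']).as_matrix().round(3))
r={c:eyes.get_image(c) for c in ['scene','top']}
def tri(a,b):
    A=[];B=[]
    for c,p in (('scene',a),('top',b)):
        o,d=ray(r[c],p); d/=np.linalg.norm(d); P=np.eye(3)-np.outer(d,d); A.append(P);B.append(P@o)
    return np.linalg.lstsq(np.vstack(A),np.hstack(B),rcond=None)[0]
s=.7
print('hinge',tri((211.7,178.1),(188.1,203.3)),'handle',tri((295.3,224.7),(286.7,217.4)))
print('pan', tri((367.5,282.7),(372,242)), 'hinge z.245', atz(r['scene'],(211.7,178.1),.245),atz(r['top'],(188.1,203.3),.245),atz(r['top'],(286.7,217.4),.245))
print('pan', atz(r['scene'],(367.5,282.7),.075), atz(r['top'],(374,243),.075), atz(r['top'],(376.5,242.7),.075))
# lids
for c in r:
    h=cv2.cvtColor(r[c]['img'],cv2.COLOR_RGB2HSV)
    for n,lo,hi in (('blue',100,125),('yel',22,32),('teal',85,98)):
        m=((h[...,0]>=lo)&(h[...,0]<=hi)&(h[...,1]>120)&(h[...,2]>60)).astype(np.uint8)
        N,L,S,C=cv2.connectedComponentsWithStats(m)
        for i in range(1,N):
            if S[i,4]>40: print(c,n,C[i].round(1),S[i], atz(r[c],C[i],.14 if n=='yel' else .105 if n=='blue' else .065).round(3))
# roof corners in top (from 800x600 view)
for p in ((267,291),(428,293),(273,165),(429,168)):
    print('roof',atz(r['top'],(p[0]*.7,p[1]*.7),.281).round(3))
for p in ((302,250),(443,300),(350,154),(483,202)):
    print('roof s',atz(r['scene'],(p[0]*.7,p[1]*.7),.281).round(3))
E
```

```text
[[-0.948  0.     0.317]
 [-0.317  0.    -0.948]
 [-0.    -1.    -0.   ]]
hinge [0.59657776 0.23172664 0.25351936] handle [ 0.57446922 -0.03828556  0.18299881]
pan [ 0.53122138 -0.31443694 -0.00367535] hinge z.245 [0.5991918 0.2348964 0.245    ] [0.59851585 0.23303771 0.245     ] [ 0.56320956 -0.03665755  0.245     ]
pan [ 0.51445434 -0.30571835  0.075     ] [ 0.51751586 -0.30469101  0.075     ] [ 0.51853257 -0.31229689  0.075     ]
scene yel [372.2 281.5] [364 273  18  18 250] [ 0.508 -0.309  0.14 ]
scene teal [367.1 231.2] [359 222  18  20 257] [ 0.676 -0.254  0.065]
scene teal [325.2 234. ] [318 225  16  19 247] [ 0.617 -0.13   0.065]
scene teal [408.  245.8] [398 237  21  19 284] [ 0.678 -0.392  0.065]
scene teal [304.4 278.3] [297 269  16  19 239] [ 0.456 -0.118  0.065]
top blue [245.9 191.8] [238 186  16  11 137] [0.664 0.085 0.105]
top yel [379.5 243.3] [371 235  18  18 262] [ 0.509 -0.309  0.14 ]
top teal [355.5 191.3] [347 182  18  20 265] [ 0.68  -0.252  0.065]
top teal [400.2 191.3] [391 182  20  20 289] [ 0.681 -0.392  0.065]
top teal [315.6 209.7] [308 201  17  19 253] [ 0.62  -0.128  0.065]
top teal [311.8 262. ] [303 254  18  17 243] [ 0.458 -0.117  0.065]
roof [0.59  0.23  0.281]
roof [ 0.591 -0.07   0.281]
roof [0.837 0.23  0.281]
roof [ 0.836 -0.071  0.281]
roof s [0.595 0.227 0.281]
roof s [ 0.601 -0.07   0.281]
roof s [0.834 0.227 0.281]
roof s [ 0.83  -0.072  0.281]
```

Request:
{"name": "play_rows", "arguments": {"moves": [{"x": 2,"y": 3,"z": 2,"turn": -3.5,"jaw": 8.5}], "squeeze": 60}}

```text
t: 2.58
tool_pos: [0.2153, -0.5632, 0.2459]
tool_rot: [-0.271, 2.094, -2.078]
contact_force: [-0.6, 0.8, -0.2]
opening: 0.085
```

Request:
{"name": "play_rows", "arguments": {"moves": [{"x": 1.5,"y": 2.8,"z": 1.5,"turn": -2},{"x": 1.5,"y": 2.8,"z": 1.5,"turn": -2},{"x": 1.5,"y": 2.8,"z": 1.5,"turn": -2},{"x": 1.5,"y": 2.8,"z": 1.5,"turn": -2},{"x": 1.5,"y": 2.8,"z": 1.5,"turn": -2},{"x": 1.5,"y": 2.8,"z": 1.5,"turn": -2},{"x": 1.5,"y": 2.8,"z": 0,"turn": -2},{"x": 1.5,"y": 2.8,"z": 0,"turn": -1}]}}

```text
invalid input
```

Request:
{"name": "play_rows", "arguments": {"moves": [{"x": 1.7,"y": 3},{"x": 1.7,"y": 3},{"x": 1.7,"y": 3},{"x": 1.7,"y": 3},{"x": 1.7,"y": 3},{"x": 1.7,"y": 3},{"x": 1.7,"y": 3},{"x": 1.7,"y": 3}]}}

```text
invalid input
```

Request:
{"name": "play_rows", "arguments": {"moves": [{"x": 1.5,"y": 2.8,"z": 1.5,"turn": -2,"jaw": 8.5},{"x": 1.5,"y": 2.8,"z": 1.5,"turn": -2,"jaw": 8.5},{"x": 1.5,"y": 2.8,"z": 1.5,"turn": -2,"jaw": 8.5},{"x": 1.5,"y": 2.8,"z": 1.5,"turn": -2,"jaw": 8.5},{"x": 1.5,"y": 2.8,"z": 1.5,"turn": -2,"jaw": 8.5},{"x": 1.5,"y": 2.8,"z": 1.5,"turn": -2,"jaw": 8.5},{"x": 1.5,"y": 2.8,"z": 0,"turn": -2,"jaw": 8.5},{"x": 1.5,"y": 2.8,"z": 0,"turn": -1,"jaw": 8.5}]}}

```text
t: 3.25
tool_pos: [0.339, -0.3377, 0.3432]
tool_rot: [0.004, 2.218, -2.224]
contact_force: [0.9, -0.6, -0.2]
opening: 0.085
```

Request:
{"name": "play_rows", "arguments": {"moves": [{"x": 2.2,"y": 3,"z": 0,"turn": 0,"jaw": 8.5},{"x": 2.2,"y": 3,"z": 0,"turn": 0,"jaw": 8.5},{"x": 2.2,"y": 3,"z": 0,"turn": 0,"jaw": 8.5},{"x": 2.2,"y": 3,"z": 0,"turn": 0,"jaw": 8.5},{"x": 2.2,"y": 3,"z": 0,"turn": 0,"jaw": 8.5},{"x": 2.2,"y": 3,"z": 0,"turn": 0,"jaw": 8.5},{"x": 2.2,"y": 3,"z": 0,"turn": 0,"jaw": 8.5},{"x": 0,"y": 0,"z": 0,"turn": 0,"jaw": 5}]}}

```text
t: 3.92
tool_pos: [0.4945, -0.1239, 0.3412]
tool_rot: [-0.007, 2.22, -2.215]
contact_force: [-0.6, -0.1, 0.1]
opening: 0.0751
```

```bash
python3 - <<'E'
from h import *
r=shot('wrist','w1'); l=pinpoint('wrist','door_handle'); print([(x['point'],x['score'],atz(r,x['point'],.245)) for x in l]); 
l=pinpoint('wrist','door_hinge'); print([(x['point'],x['score'],atz(r,x['point'],.245)) for x in l]); 
print(r['cam_to_world'].round(3),ctrl.get_obs()['t'])
E
```

```text
[([140.6, 122.5], 0.61, array([ 0.55564162, -0.03836603,  0.245     ]))]
[([141.9, 124.9], 0.73, array([ 0.5541717 , -0.03906355,  0.245     ]))]
[[ 0.008  0.965  0.263  0.56 ]
 [-1.     0.009 -0.001 -0.123]
 [-0.004 -0.263  0.965  0.484]
 [ 0.     0.     0.     1.   ]] 4.0667
```

View pics/w1.png

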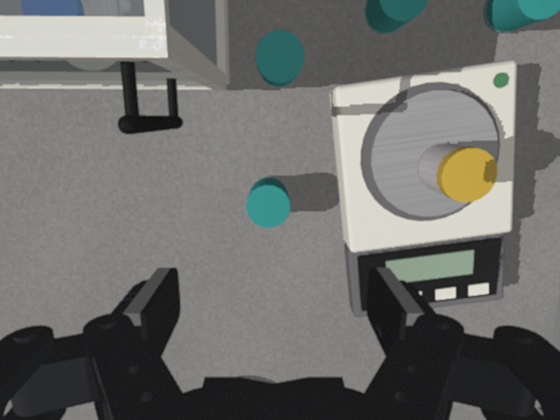

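```bash
python3 - <<'E'
from h import *
r=eyes.get_image('wrist')
print('htop',atz(r,(126,124),.265),'hbot',atz(r,(178,122),.155))
h=cv2.cvtColor(r['img'],cv2.COLOR_RGB2HSV)
m=((h[...,0]>=20)&(h[...,0]<=32)&(h[...,1]>120)&(h[...,2]>60)).astype(np.uint8)
N,L,S,C=cv2.connectedComponentsWithStats(m); i=1+S[1:,4].argmax(); print(C[i],S[i],atz(r,C[i],.139))
# pan ellipse left edge 361, right ~498 ; top 83 bottom 219
print('pan',atz(r,(430,151),.075), atz(r,(361,152),.075),atz(r,(431,83),.075),atz(r,(426,219),.075))
print('roof corner',atz(r,(165,52),.281),atz(r,(165,10),.281))
g=r['img'][60:240,320:530]; cv2.imwrite('pics/w1c.png',cv2.resize(g[:,:,::-1],None,fx=3,fy=3))
g=r['img'][0:150,0:280]; cv2.imwrite('pics/w1d.png',cv2.resize(g[:,:,::-1],None,fx=2.8,fy=2.8))
E
```

```text
htop [ 0.55317873 -0.04219608  0.265     ] hbot [ 0.55254812 -0.04468112  0.155     ]
[461.3      169.684375] [ 432  143   59   55 2560] [ 0.5092491  -0.30518631  0.139     ]
pan [ 0.52079445 -0.30072773  0.075     ] [ 0.51953428 -0.22463069  0.075     ] [ 0.59158445 -0.29361613  0.075     ] [ 0.44278141 -0.30508431  0.075     ]
roof corner [ 0.58934495 -0.07214348  0.281     ] [ 0.60866865 -0.07360877  0.281     ]
```

View pics/w1c.png

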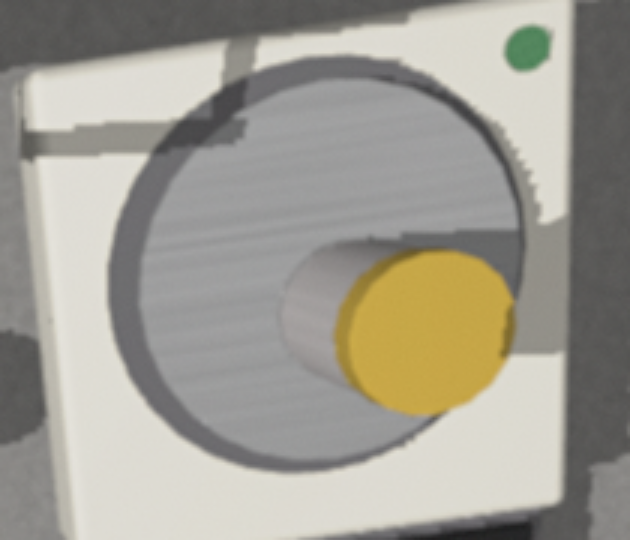

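View pics/w1d.png

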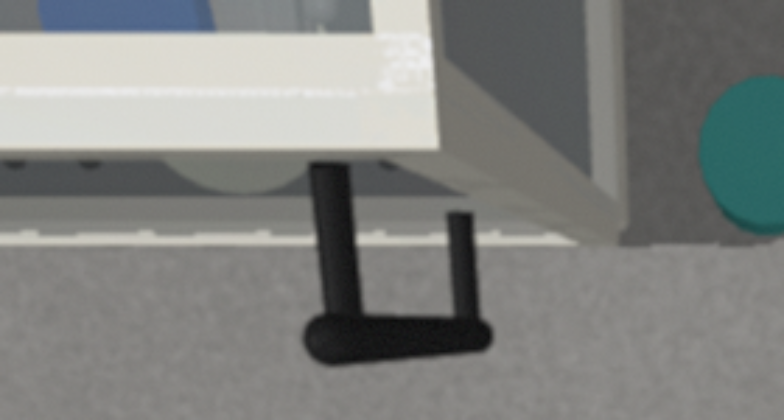

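```bash
python3 - <<'E'
from h import *
r=eyes.get_image('wrist')
print('htop',atz(r,(118.5,120.7),.265),'hbot',atz(r,(172.5,119.5),.155),'corner',atz(r,(156.4,53.6),.281), 'floor front right', atz(r,(206,87),0.0),atz(r,(0,87),0.04))
print('pan', atz(r,(366.3,149),.075), atz(r,(493,149),.075),atz(r,(430,85.5),.075),atz(r,(430,213.5),.075))
print(ctrl.get_obs()['tool_pos'])
E
```

```text
htop [ 0.55490627 -0.03873444  0.265     ] hbot [ 0.55454239 -0.04073585  0.155     ] corner [ 0.5884262  -0.06841996  0.281     ] floor front right [ 0.5923844  -0.04413405  0.        ] [0.5893757  0.18535986 0.04      ]
pan [ 0.52245397 -0.23093648  0.075     ] [ 0.52255846 -0.37059366  0.075     ] [ 0.58864804 -0.2936354   0.075     ] [ 0.44891018 -0.30953687  0.075     ]
[ 0.49182019 -0.12956815  0.34133969]
```

Request:
{"name": "play_rows", "arguments": {"moves": [{"x": 2,"y": 3,"z": 0,"turn": 0,"jaw": 5},{"x": 2,"y": 3,"z": 0,"turn": 0,"jaw": 5},{"x": 2.1,"y": 3,"z": 0,"turn": 0,"jaw": 5},{"x": 0,"y": 0,"z": 0,"turn": 0,"jaw": 5},{"x": 0,"y": 0,"z": -3,"turn": 0,"jaw": 5},{"x": 0,"y": 0,"z": -3,"turn": 0,"jaw": 5}]}}

```text
t: 4.67
tool_pos: [0.5545, -0.04, 0.2835]
tool_rot: [0.008, 2.217, -2.221]
contact_force: [0.1, 0.2, -1.4]
opening: 0.0499
```

```bash
python3 - <<'E'
from h import *
shot('wrist','w2'); print(ctrl.get_obs()['tool_pos'])
E
```

```text
[ 0.55053441 -0.03955043  0.27378175]
```

View pics/w2.png

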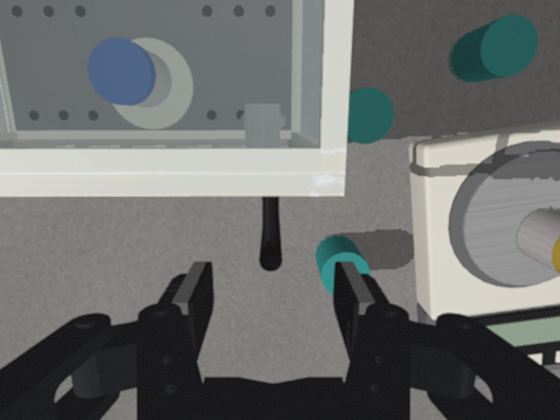

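Request:
{"name": "play_rows", "arguments": {"moves": [{"x": 0,"y": 0,"z": -2.6,"turn": 0,"jaw": 5},{"x": 0,"y": 0,"z": -2.6,"turn": 0,"jaw": 5},{"x": 0,"y": 0,"z": 0,"turn": 0,"jaw": 0},{"x": 0,"y": 0,"z": 0,"turn": 0,"jaw": 0},{"x": 0,"y": 0,"z": 0,"turn": 0,"jaw": 0},{"x": 0,"y": 0,"z": 0,"turn": 0,"jaw": 0},{"x": 0,"y": 0,"z": 0,"turn": 0,"jaw": 0}], "squeeze": 50}}

```text
t: 5.3
tool_pos: [0.5539, -0.0388, 0.2317]
tool_rot: [0.003, 2.22, -2.22]
contact_force: [-1.6, 1.2, 2.2]
opening: 0.0097
```

```bash
python3 - <<'E'
import numpy as np
p=lambda t:np.array([-.272*np.sin(t)-.043*np.cos(t),-.272*np.cos(t)+.043*np.sin(t)])*100
st=[0,.04,.1]+[.2+.1*i for i in range(17)]
for a,b in zip(st,st[1:]): print(round(b,2),(p(b)-p(a)).round(2),round(-np.degrees(b-a),2))
E
```

```text
0.04 [-1.08  0.19] -2.29
0.1 [-1.61  0.37] -3.44
0.2 [-2.62  0.83] -5.73
0.3 [-2.53  1.09] -5.73
0.4 [-2.41  1.34] -5.73
0.5 [-2.26  1.57] -5.73
0.6 [-2.09  1.79] -5.73
0.7 [-1.9   1.99] -5.73
0.8 [-1.7   2.17] -5.73
0.9 [-1.47  2.33] -5.73
1.0 [-1.23  2.46] -5.73
1.1 [-0.98  2.57] -5.73
1.2 [-0.72  2.66] -5.73
1.3 [-0.45  2.72] -5.73
1.4 [-0.18  2.75] -5.73
1.5 [0.1  2.75] -5.73
1.6 [0.37 2.73] -5.73
1.7 [0.64 2.68] -5.73
1.8 [0.91 2.6 ] -5.73
```

Request:
{"name": "play_rows", "arguments": {"moves": [{"x": -1.1,"y": 0.2,"z": 0,"turn": -2.3,"jaw": 0},{"x": -1.6,"y": 0.4,"z": 0,"turn": -3.4,"jaw": 0},{"x": -2.6,"y": 0.8,"z": 0,"turn": -5.7,"jaw": 0},{"x": -2.5,"y": 1.1,"z": 0,"turn": -5.7,"jaw": 0}]}}

```text
t: 5.63
tool_pos: [0.4761, -0.0137, 0.2317]
tool_rot: [-0.32, -2.061, 2.059]
contact_force: [3.5, 6.4, 3.4]
opening: 0.0098
```

Request:
{"name": "play_rows", "arguments": {"moves": [{"x": -2.4,"y": 1.3,"z": 0,"turn": -5.7,"jaw": 0},{"x": -2.3,"y": 1.6,"z": 0,"turn": -5.7,"jaw": 0},{"x": -2.1,"y": 1.8,"z": 0,"turn": -5.7,"jaw": 0},{"x": -1.9,"y": 2.0,"z": 0,"turn": -5.7,"jaw": 0},{"x": -1.7,"y": 2.2,"z": 0,"turn": -5.7,"jaw": 0},{"x": -1.5,"y": 2.3,"z": 0,"turn": -5.7,"jaw": 0}]}}

```text
t: 6.13
tool_pos: [0.3577, 0.0996, 0.2317]
tool_rot: [-0.823, -1.691, 1.679]
contact_force: [15.7, 8.4, -3.9]
opening: 0.0096
```

Request:
{"name": "play_rows", "arguments": {"moves": [{"x": -1.2,"y": 2.5,"z": 0,"turn": -5.7,"jaw": 0},{"x": -1.0,"y": 2.5,"z": 0,"turn": -5.7,"jaw": 0},{"x": -0.7,"y": 2.7,"z": 0,"turn": -5.7,"jaw": 0},{"x": -0.5,"y": 2.7,"z": 0,"turn": -5.7,"jaw": 0}]}}

```text
t: 6.47
tool_pos: [0.3277, 0.1841, 0.2317]
tool_rot: [-1.036, -1.44, 1.418]
contact_force: [-13.5, -2.7, 8.9]
opening: 0.0097
```

```bash
python3 - <<'E'
from h import *
shot('top','t2'); o=ctrl.get_obs(); print(o['tool_pos'],o['q'],o['contact_force'],o['wrist_torque'])
E
```

```text
[0.3277852  0.18336127 0.23171864] [ 0.29846599 -0.6139133   2.1514401   0.01671092  1.60369529  3.13134823] [-7.61426561  0.3117985   5.70597813] [-0.52561141  1.09949867  0.27997457]
```

View pics/t2.png

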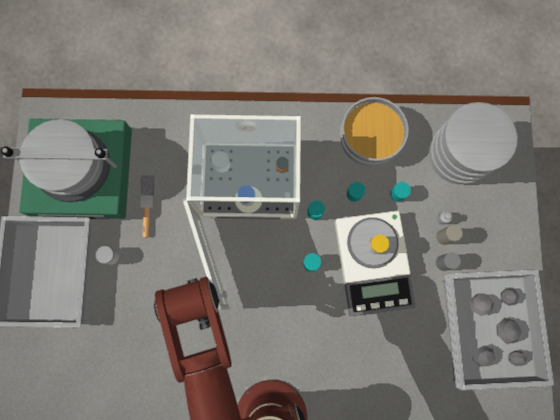

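Request:
{"name": "play_rows", "arguments": {"moves": [{"x": 0,"y": 0,"z": 0,"turn": 0,"jaw": 3},{"x": 0,"y": 0,"z": 0,"turn": 0,"jaw": 3},{"x": 0,"y": 0,"z": 0,"turn": 0,"jaw": 3},{"x": 0,"y": 0,"z": 3,"turn": 0,"jaw": 3},{"x": 0,"y": 0,"z": 3,"turn": 0,"jaw": 3},{"x": 0,"y": 0,"z": 3,"turn": 0,"jaw": 3},{"x": 0,"y": -1,"z": 1,"turn": 0,"jaw": 1},{"x": 0,"y": -3,"z": 0,"turn": 4,"jaw": 0}]}}

```text
t: 7.18
tool_pos: [0.3302, 0.1418, 0.3335]
tool_rot: [-0.999, -1.491, 1.465]
contact_force: [1.2, -0.1, 0.3]
opening: 0.0063
```

Request:
{"name": "play_rows", "arguments": {"moves": [{"x": 2,"y": -2.5,"z": 0,"turn": 6,"jaw": 0},{"x": 3,"y": -2.5,"z": 0,"turn": 6,"jaw": 0},{"x": 0,"y": -1.5,"z": -3,"turn": 6,"jaw": 0},{"x": 0,"y": 0,"z": -3,"turn": 6,"jaw": 0},{"x": 0,"y": 0,"z": -3,"turn": 6,"jaw": 0},{"x": 0,"y": 0,"z": 0,"turn": 6,"jaw": 0}]}}

```text
t: 7.68
tool_pos: [0.3761, 0.0747, 0.2321]
tool_rot: [-0.529, -1.89, 1.888]
contact_force: [-0.7, -0.2, -0.3]
opening: 0.0
```

```bash
python3 - <<'E'
from h import *
shot('top','t3'); o=ctrl.get_obs(); print(o['tool_pos'],o['q'],o['contact_force'],o['wrist_torque'])
E
```

```text
[0.37714617 0.07491448 0.23495119] [-0.00428389 -0.56785636  2.11801487  0.0083413   1.61144976  2.13297372] [-0.12074875 -0.53843092  0.54322523] [-0.06521658 -0.01463497 -0.01399514]
```

View pics/t3.png

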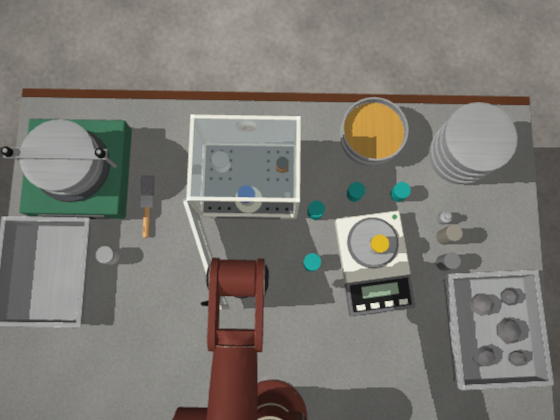

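Request:
{"name": "play_rows", "arguments": {"moves": [{"x": 0,"y": 2,"z": 0,"turn": 3,"jaw": 0},{"x": 0,"y": 2,"z": 0,"turn": 3,"jaw": 0},{"x": 0,"y": 2,"z": 0,"turn": 3,"jaw": 0},{"x": 0,"y": 2,"z": 0,"turn": 3,"jaw": 0},{"x": 0,"y": 2,"z": 0,"turn": 3,"jaw": 0},{"x": 0,"y": 2,"z": 0,"turn": 3,"jaw": 0},{"x": 0,"y": 2,"z": 0,"turn": 3,"jaw": 0},{"x": 0,"y": 2,"z": 0,"turn": 3,"jaw": 0}]}}

```text
t: 8.4
tool_pos: [0.3801, 0.2366, 0.241]
tool_rot: [-0.152, -2.138, 2.134]
contact_force: [0.8, -0.9, 0.8]
opening: 0.0
```

```bash
python3 - <<'E'
from h import *
from scipy.spatial.transform import Rotation as R
shot('top','t4'); o=ctrl.get_obs(); print(o['tool_pos'],o['q'],o['contact_force'],o['wrist_torque'],R.from_rotvec(o['tool_rot']).as_matrix().round(3))
E
```

```text
[0.37982382 0.23909102 0.24088533] [ 0.38931097 -0.39077052  1.98818255  0.01015381  1.55338369  2.10973212] [-1.8360046   0.24042259  0.62884362] [-0.01252942  0.08624913 -0.02090887] [[-0.989 -0.012 -0.149]
 [ 0.149  0.006 -0.989]
 [ 0.013 -1.    -0.004]]
```

View pics/t4.png

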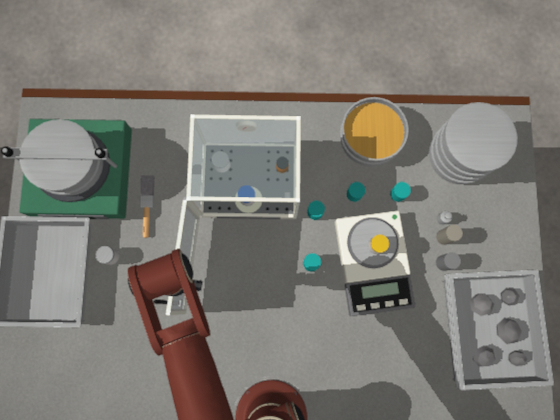

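Request:
{"name": "play_rows", "arguments": {"moves": [{"x": 0,"y": -3,"z": 1,"turn": 0,"jaw": 0},{"x": 2,"y": -2.2,"z": 2.5,"turn": 1.3,"jaw": 0},{"x": 2,"y": -2.2,"z": 2.5,"turn": 1.3,"jaw": 3},{"x": 2.5,"y": -2,"z": 2.5,"turn": 1.3,"jaw": 5},{"x": 2.5,"y": -2,"z": 2.5,"turn": 1.3,"jaw": 8},{"x": 2.5,"y": -2,"z": 2.5,"turn": 1.3,"jaw": 8},{"x": 2.5,"y": -1.5,"z": 2.5,"turn": 1.3,"jaw": 8},{"x": 3,"y": -1,"z": 2.5,"turn": 1,"jaw": 8}]}}

```text
t: 9.12
tool_pos: [0.5499, 0.0742, 0.4269]
tool_rot: [0.01, -2.213, 2.213]
contact_force: [0.2, 0.7, 0.2]
opening: 0.072
```

Request:
{"name": "play_rows", "arguments": {"moves": [{"x": 4,"y": 0,"z": 1,"turn": 0,"jaw": 8},{"x": 4,"y": 0,"z": 1,"turn": 0,"jaw": 8},{"x": 4,"y": 0,"z": 1,"turn": 0,"jaw": 8},{"x": 4,"y": 0,"z": 0,"turn": 0,"jaw": 8},{"x": 4,"y": 0,"z": 0,"turn": 0,"jaw": 8},{"x": 4,"y": 0,"z": 0,"turn": 0,"jaw": 8}]}}

```text
t: 9.62
tool_pos: [0.7908, 0.0755, 0.4555]
tool_rot: [0.011, -2.213, 2.213]
contact_force: [1.4, -0.3, 0.2]
opening: 0.0799
```

```bash
cat >> h.py <<'E'
from scipy.spatial.transform import Rotation as R
def st():
    o=ctrl.get_obs(); M=R.from_rotvec(o['tool_rot']).as_matrix()
    print('t',round(o['t'],2),'p',o['tool_pos'].round(4),'q',o['q'].round(3),'F',o['contact_force'].round(1),'open',round(o['opening'],4)); print(M.round(3).tolist()); 
    print('tilt',np.degrees(np.arccos(-M[2,1])).round(2),'tiltaz',np.degrees(np.arctan2(M[1,1],M[0,1])).round(1),'jawyaw',np.degrees(np.arctan2(M[1,2],M[0,2])).round(2),'jawpitch',np.degrees(np.arcsin(M[2,2])).round(2))
    return o,M
E
python3 -c "
from h import *
st()"
```

```text
t 9.62 p [0.7908 0.0755 0.4555] q [ 0.002  0.456  0.773 -0.     1.926  1.576] F [ 1.4 -0.3  0.2] open 0.0799
[[-1.0, -0.013, -0.004], [0.004, -0.0, -1.0], [0.013, -1.0, 0.0]]
tilt 0.76 tiltaz -179.9 jawyaw -90.2 jawpitch 0.0
```

Request:
{"name": "play_rows", "arguments": {"moves": [{"x": 4,"y": 0,"z": 0,"turn": 0,"jaw": 8},{"x": 4,"y": 0,"z": 0,"turn": 0,"jaw": 8},{"x": 4,"y": 0,"z": 0,"turn": 0,"jaw": 8},{"x": 4,"y": 0,"z": 0,"turn": 0,"jaw": 8},{"x": 4,"y": 0,"z": 0,"turn": 0,"jaw": 8},{"x": 4,"y": 0,"z": 0,"turn": 0,"jaw": 8}]}}

```text
t: 10.12
tool_pos: [0.9413, 0.0697, 0.4074]
tool_rot: [0.025, 2.218, -2.209]
contact_force: [-0.0, 0.2, 0.1]
opening: 0.0796
```

```bash
python3 -c "
from h import *
st()"
```

```text
t 10.12 p [0.9413 0.0697 0.4074] q [-0.006  0.994  0.063  0.005  2.066  1.571] F [-0.   0.2  0.1] open 0.0796
[[-1.0, 0.019, -0.004], [0.004, 0.004, -1.0], [-0.019, -1.0, -0.004]]
tilt 1.09 tiltaz 12.0 jawyaw -90.21 jawpitch -0.23
```

Request:
{"name": "play_rows", "arguments": {"moves": [{"x": 3,"y": 0,"z": 2.5,"turn": 0,"jaw": 8},{"x": 3,"y": 0,"z": 2.5,"turn": 0,"jaw": 8},{"x": 3,"y": 0,"z": 2.5,"turn": 0,"jaw": 8},{"x": 3,"y": 0,"z": 2.5,"turn": 0,"jaw": 8}]}}

```text
t: 10.45
tool_pos: [0.9438, 0.0631, 0.4666]
tool_rot: [0.141, 2.166, -2.143]
contact_force: [-0.9, 0.2, -0.6]
opening: 0.0802
```

```bash
python3 -c "
from h import *
st()"
```

```text
t 10.45 p [0.9438 0.0631 0.4666] q [-0.015  0.937  0.055  0.014  2.02   1.563] F [-0.9  0.2 -0.6] open 0.0802
[[-0.992, 0.129, 0.0], [0.001, 0.01, -1.0], [-0.129, -0.992, -0.01]]
tilt 7.46 tiltaz 4.5 jawyaw -89.99 jawpitch -0.59
```

Request:
{"name": "play_rows", "arguments": {"moves": [{"x": 3,"y": 0.2,"z": 2.5,"turn": 0,"jaw": 8},{"x": 3,"y": 0.2,"z": 2.5,"turn": 0,"jaw": 8},{"x": 3,"y": 0.2,"z": 2.5,"turn": 0,"jaw": 8},{"x": 3,"y": 0.2,"z": 2.5,"turn": 0,"jaw": 8},{"x": 3,"y": 0.2,"z": 2.5,"turn": 0,"jaw": 8},{"x": 3,"y": 0.2,"z": 2.5,"turn": 0,"jaw": 8}]}}

```text
t: 10.95
tool_pos: [0.9574, 0.0646, 0.5121]
tool_rot: [0.273, 2.103, -2.061]
contact_force: [0.4, 0.1, -1.0]
opening: 0.0802
```

```bash
python3 -c "
from h import *
st()"
```

```text
t 10.95 p [0.9574 0.0646 0.5121] q [-0.017  0.895  0.055  0.025  1.932  1.566] F [ 0.4  0.1 -1. ] open 0.0802
[[-0.966, 0.258, 0.003], [0.002, 0.019, -1.0], [-0.258, -0.966, -0.019]]
tilt 14.98 tiltaz 4.3 jawyaw -89.83 jawpitch -1.11
```

Request:
{"name": "play_rows", "arguments": {"moves": [{"x": 3,"y": 1,"z": 2.6,"turn": 0,"jaw": 8},{"x": 3,"y": 1,"z": 2.6,"turn": 0,"jaw": 8},{"x": 3,"y": 1,"z": 2.6,"turn": 0,"jaw": 8},{"x": 3,"y": 1,"z": 2.6,"turn": 0,"jaw": 8},{"x": 3,"y": 1,"z": 2.6,"turn": 0,"jaw": 8},{"x": 3,"y": 1,"z": 2.6,"turn": 0,"jaw": 8}]}}

```text
t: 11.45
tool_pos: [0.9697, 0.1096, 0.5588]
tool_rot: [0.408, 2.032, -1.965]
contact_force: [-0.7, -0.1, 0.3]
opening: 0.08
```

```bash
python3 -c "
from h import *
st()"
```

```text
t 11.45 p [0.9697 0.1096 0.5588] q [0.031 0.856 0.055 0.021 1.826 1.61 ] F [-0.7 -0.1  0.3] open 0.08
[[-0.92, 0.393, 0.008], [0.005, 0.033, -0.999], [-0.393, -0.919, -0.032]]
tilt 23.2 tiltaz 4.7 jawyaw -89.55 jawpitch -1.84
```

Request:
{"name": "play_rows", "arguments": {"moves": [{"x": 0,"y": 0,"z": 0,"turn": 6.5,"jaw": 8},{"x": 0,"y": 0,"z": 0,"turn": 6.5,"jaw": 8},{"x": 3,"y": 0.3,"z": 2.6,"turn": 0,"jaw": 8},{"x": 3,"y": 0.3,"z": 2.6,"turn": 0,"jaw": 8},{"x": 3,"y": 0.3,"z": 2.6,"turn": 0,"jaw": 8},{"x": 3,"y": 0.3,"z": 2.6,"turn": 0,"jaw": 8},{"x": 3,"y": 0.3,"z": 2.6,"turn": 0,"jaw": 8},{"x": 3,"y": 0.3,"z": 2.6,"turn": 0,"jaw": 8}]}}

```text
t: 12.12
tool_pos: [0.9865, 0.1126, 0.6018]
tool_rot: [0.308, 1.903, -1.753]
contact_force: [0.8, 0.1, 0.6]
opening: 0.08
```

```bash
python3 -c "
from h import *
st()"
```

```text
t 12.12 p [0.9865 0.1126 0.6018] q [0.002 0.827 0.055 0.133 1.724 1.407] F [0.8 0.1 0.6] open 0.08
[[-0.834, 0.504, 0.225], [-0.183, 0.132, -0.974], [-0.521, -0.853, -0.018]]
tilt 31.42 tiltaz 14.7 jawyaw -77.0 jawpitch -1.03
```

Request:
{"name": "play_rows", "arguments": {"moves": [{"x": 3,"y": 0.3,"z": 2.7,"turn": 0,"jaw": 8},{"x": 3,"y": 0.3,"z": 2.7,"turn": 0,"jaw": 8},{"x": 3,"y": 0.3,"z": 2.7,"turn": 0,"jaw": 8},{"x": 3,"y": 0.3,"z": 2.7,"turn": 0,"jaw": 8},{"x": 3,"y": 0.3,"z": 2.7,"turn": 0,"jaw": 8},{"x": 3,"y": 0.3,"z": 2.7,"turn": 0,"jaw": 8}]}}

```text
t: 12.62
tool_pos: [1.0055, 0.1155, 0.6445]
tool_rot: [0.441, 1.821, -1.672]
contact_force: [0.8, 0.9, 0.1]
opening: 0.08
```

```bash
python3 -c "
from h import *
st()"
```

```text
t 12.62 p [1.0055 0.1155 0.6445] q [0.002 0.804 0.056 0.143 1.601 1.411] F [0.8 0.9 0.1] open 0.08
[[-0.752, 0.623, 0.217], [-0.163, 0.143, -0.976], [-0.639, -0.769, -0.006]]
tilt 39.72 tiltaz 12.9 jawyaw -77.49 jawpitch -0.36
```

Request:
{"name": "play_rows", "arguments": {"moves": [{"x": -3,"y": 0,"z": -0.5,"turn": -2,"jaw": 8},{"x": -3.7,"y": -0.4,"z": -1.5,"turn": -2,"jaw": 8},{"x": -3.7,"y": -0.5,"z": -1.5,"turn": -2,"jaw": 8},{"x": -3.7,"y": -0.5,"z": -1.5,"turn": -2,"jaw": 8},{"x": -3.7,"y": -0.5,"z": -1.5,"turn": -2,"jaw": 8},{"x": -3.7,"y": -0.5,"z": -1.5,"turn": -2.3,"jaw": 8},{"x": -3.7,"y": -0.5,"z": -1.5,"turn": 0,"jaw": 8},{"x": -3.7,"y": -0.5,"z": -1.5,"turn": 0,"jaw": 8}]}}

```text
t: 13.28
tool_pos: [0.752, 0.0845, 0.5484]
tool_rot: [0.621, 1.829, -1.79]
contact_force: [-0.3, -0.6, 1.6]
opening: 0.0798
```

```bash
python3 -c "
from h import *
st()"
```

```text
t 13.28 p [0.752  0.0845 0.5484] q [ 0.004 -0.082  1.334  0.03   1.199  1.539] F [-0.3 -0.6  1.6] open 0.0798
[[-0.77, 0.638, 0.038], [-0.024, 0.03, -0.999], [-0.638, -0.77, -0.008]]
tilt 39.66 tiltaz 2.7 jawyaw -87.85 jawpitch -0.43
```

Request:
{"name": "play_rows", "arguments": {"moves": [{"x": -3.6,"y": 0,"z": -2,"turn": -1,"jaw": 8},{"x": -3.6,"y": 0,"z": -2,"turn": -1,"jaw": 8},{"x": -3.6,"y": 0,"z": -2,"turn": 0,"jaw": 8},{"x": -3.6,"y": 0,"z": -2,"turn": 0,"jaw": 8},{"x": -3.6,"y": 0,"z": -2,"turn": 0,"jaw": 8},{"x": -3.6,"y": 0,"z": -2,"turn": 0,"jaw": 8},{"x": 0,"y": 0,"z": -4,"turn": 0,"jaw": 8},{"x": 0,"y": 0,"z": -4,"turn": 0,"jaw": 8}]}}

```text
t: 13.95
tool_pos: [0.5377, 0.0845, 0.3524]
tool_rot: [0.664, 1.823, -1.807]
contact_force: [0.5, 0.2, -0.3]
opening: 0.0799
```

Request:
{"name": "play_rows", "arguments": {"moves": [{"x": 0,"y": 0,"z": -4,"turn": 0,"jaw": 8},{"x": 0,"y": 0,"z": -4,"turn": 0,"jaw": 8},{"x": 0,"y": 0,"z": -4,"turn": 0,"jaw": 8},{"x": 0,"y": 0,"z": -4,"turn": 0,"jaw": 8},{"x": 0,"y": 0,"z": -4,"turn": 0,"jaw": 8},{"x": 0,"y": 0,"z": 0,"turn": 0,"jaw": 8}]}}

```text
t: 14.45
tool_pos: [0.5317, 0.0841, 0.1367]
tool_rot: [0.641, 1.841, -1.826]
contact_force: [-1.4, -0.9, -2.5]
opening: 0.0798
```

```bash
python3 -c "
from h import *
r=shot('wrist','w5');st()
h=cv2.cvtColor(r['img'],cv2.COLOR_RGB2HSV)
m=((h[...,0]>=100)&(h[...,0]<=125)&(h[...,1]>110)&(h[...,2]>60)).astype(np.uint8)
N,L,S,C=cv2.connectedComponentsWithStats(m)
for i in range(1,N):
  if S[i,4]>50: print(C[i],S[i],atz(r,C[i],.105))
print(r['cam_to_world'].round(3))
"
```

```text
t 14.5 p [0.5345 0.0842 0.1425] q [ 0.022 -0.494  2.333 -0.012  0.623  1.601] F [-0.1  0.4  0.2] open 0.0804
[[-0.778, 0.629, 0.002], [0.003, 0.007, -1.0], [-0.629, -0.778, -0.007]]
tilt 38.96 tiltaz 0.6 jawyaw -89.88 jawpitch -0.43
[270.82524671 102.91694079] [ 231   66   81   75 4864] [0.65133062 0.0871379  0.105     ]
[[ 0.003  0.919 -0.394  0.494]
 [-1.    -0.001 -0.009  0.084]
 [-0.009  0.394  0.919  0.29 ]
 [ 0.     0.     0.     1.   ]]
```

View pics/w5.png

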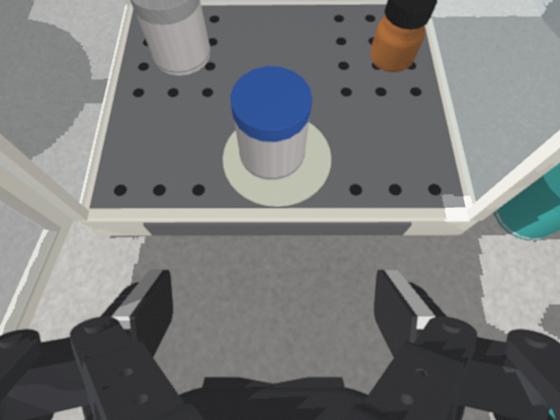

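```bash
python3 -c "
from h import *
r=eyes.get_image('wrist')
for p in ((277,161),(223,161),(331,161),(277,205),(277,118)): print('disc',p,atz(r,p,.04).round(4))
for p in ((271.5,98),(231,98),(312,98),(271.5,66)): print('lid',p,atz(r,p,.105).round(4))
print('base front',atz(r,(272,178),.04).round(4)); st()
"
```

```text
disc (277, 161) [0.6566 0.0833 0.04  ]
disc (223, 161) [0.6567 0.1273 0.04  ]
disc (331, 161) [0.6565 0.0393 0.04  ]
disc (277, 205) [0.6169 0.0833 0.04  ]
disc (277, 118) [0.7    0.0832 0.04  ]
lid (271.5, 98) [0.6643 0.087  0.105 ]
lid (231, 98) [0.6645 0.1138 0.105 ]
lid (312, 98) [0.6642 0.0602 0.105 ]
lid (271.5, 66) [0.6925 0.0871 0.105 ]
base front [0.6408 0.0873 0.04  ]
t 14.55 p [0.5375 0.0843 0.1479] q [ 0.022 -0.497  2.327 -0.012  0.623  1.601] F [ 0.8  0.4 -0.4] open 0.0804
[[-0.772, 0.635, 0.002], [0.003, 0.007, -1.0], [-0.635, -0.772, -0.008]]
tilt 39.46 tiltaz 0.6 jawyaw -89.88 jawpitch -0.43
```

Request:
{"name": "play_rows", "arguments": {"moves": [{"x": 0,"y": 0.3,"z": -3,"turn": 0,"jaw": 8.5},{"x": 0,"y": 0,"z": -3,"turn": 0,"jaw": 8.5},{"x": 0,"y": 0,"z": -2.5,"turn": 0,"jaw": 8.5},{"x": 0,"y": 0,"z": 0,"turn": 0,"jaw": 8.5},{"x": 2.5,"y": 0,"z": 0,"turn": 0,"jaw": 8.5},{"x": 2.5,"y": 0,"z": 0,"turn": 0,"jaw": 8.5},{"x": 2,"y": 0,"z": 0,"turn": 0,"jaw": 8.5},{"x": 0,"y": 0,"z": 0,"turn": 0,"jaw": 8.5}]}}

```text
t: 15.22
tool_pos: [0.6157, 0.0872, 0.0722]
tool_rot: [0.666, 1.822, -1.806]
contact_force: [0.8, -0.1, 0.2]
opening: 0.0849
```

```bash
python3 -c "
from h import *
r=shot('wrist','w6');st()
r=shot('scene','s6')
cv2.imwrite('pics/s6c.png',cv2.resize(r['img'][90:300,170:450,::-1],None,fx=2.8,fy=2.8))
"
```

```text
t 15.27 p [0.6135 0.0873 0.0707] q [ 0.025 -0.126  2.197 -0.025  0.371  1.617] F [-0.2 -0.4  0.2] open 0.0851
[[-0.765, 0.644, 0.002], [0.003, 0.007, -1.0], [-0.644, -0.765, -0.008]]
tilt 40.1 tiltaz 0.6 jawyaw -89.89 jawpitch -0.44
```

View pics/w6.png

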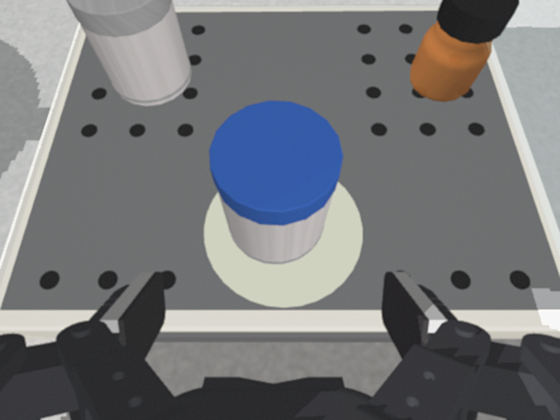

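View pics/s6c.png

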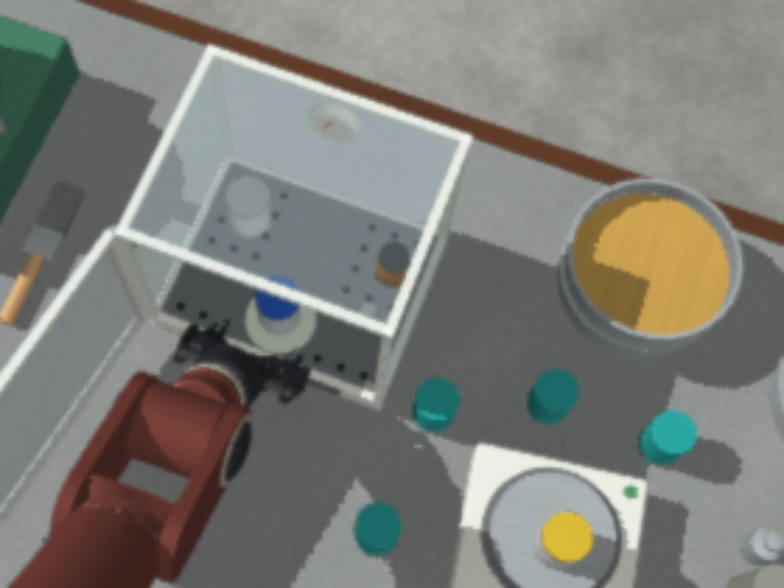

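```bash
python3 -c "
from h import *
r=eyes.get_image('wrist')
print('disc',atz(r,(284,226),.04),atz(r,(284,306),.04),atz(r,(204,232),.04),atz(r,(363,232),.04))
print('lid',atz(r,(276,101),.105),atz(r,(276,155),.105),'basefront',atz(r,(277,262),.04)); st()
"
```

```text
disc [0.64747791 0.08280533 0.04      ] [0.60493762 0.08319381 0.04      ] [0.64401068 0.12562712 0.04      ] [0.64398365 0.04076087 0.04      ]
lid [0.67521317 0.08699732 0.105     ] [0.6489492  0.08699764 0.105     ] basefront [0.62733398 0.08659315 0.04      ]
t 15.37 p [0.6102 0.0873 0.0677] q [ 0.026 -0.128  2.203 -0.025  0.371  1.617] F [-0.5  0.8  0. ] open 0.0851
[[-0.768, 0.641, 0.002], [0.003, 0.007, -1.0], [-0.641, -0.768, -0.008]]
tilt 39.84 tiltaz 0.7 jawyaw -89.87 jawpitch -0.44
```

Request:
{"name": "play_rows", "arguments": {"moves": [{"x": 2,"y": 0,"z": 0,"turn": 0,"jaw": 8.5},{"x": 2,"y": 0,"z": 0,"turn": 0,"jaw": 8.5},{"x": 1.9,"y": 0,"z": 0,"turn": 0,"jaw": 8.5},{"x": 0,"y": 0,"z": 0,"turn": 0,"jaw": 8.5},{"x": 0,"y": 0,"z": 0,"turn": 0,"jaw": 8.5}]}}

```text
t: 15.78
tool_pos: [0.6677, 0.0873, 0.0656]
tool_rot: [0.657, 1.828, -1.813]
contact_force: [-0.4, -0.7, -0.8]
opening: 0.0847
```

```bash
python3 -c "
from h import *
r=shot('wrist','w7');st()
"
```

```text
t 15.83 p [0.6667 0.0874 0.0647] q [ 0.023  0.017  2.07  -0.02   0.364  1.61 ] F [-0.4  0.8 -0.9] open 0.0849
[[-0.771, 0.637, 0.002], [0.003, 0.007, -1.0], [-0.637, -0.771, -0.008]]
tilt 39.59 tiltaz 0.7 jawyaw -89.87 jawpitch -0.43
```

View pics/w7.png

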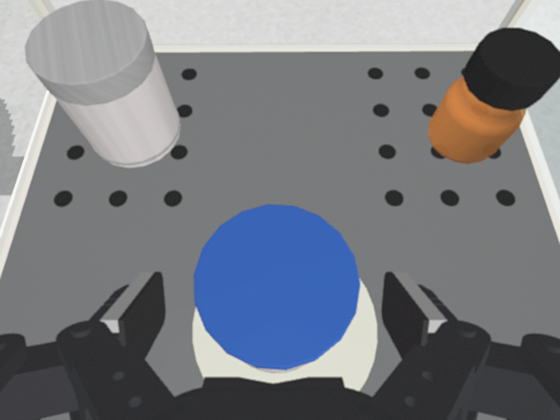

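Request:
{"name": "play_rows", "arguments": {"moves": [{"x": 0,"y": 0,"z": 0,"turn": 0,"jaw": 4.5},{"x": 0,"y": 0,"z": 0,"turn": 0,"jaw": 4.5},{"x": 0,"y": 0,"z": 0,"turn": 0,"jaw": 4.5},{"x": 0,"y": 0,"z": 0,"turn": 0,"jaw": 4.5},{"x": 0,"y": 0,"z": 0,"turn": 0,"jaw": 4.5}], "squeeze": 35}}

```text
t: 16.25
tool_pos: [0.6668, 0.0873, 0.0641]
tool_rot: [0.655, 1.829, -1.814]
contact_force: [-3.9, -0.4, 4.4]
opening: 0.0513
```

```bash
python3 -c "
from h import *
r=shot('wrist','w8');st()
"
```

```text
t 16.3 p [0.6669 0.0874 0.0641] q [ 0.023  0.018  2.07  -0.02   0.363  1.61 ] F [-3.1 -0.3  3.3] open 0.0509
[[-0.771, 0.637, 0.002], [0.003, 0.007, -1.0], [-0.637, -0.771, -0.007]]
tilt 39.56 tiltaz 0.7 jawyaw -89.87 jawpitch -0.43
```

View pics/w8.png

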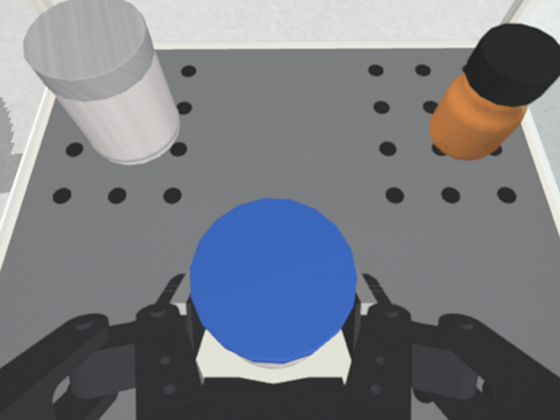

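Request:
{"name": "play_rows", "arguments": {"moves": [{"x": 0,"y": 0,"z": 1,"turn": 0,"jaw": 4.5},{"x": 0,"y": 0,"z": 1.5,"turn": 0,"jaw": 4.5},{"x": -2.5,"y": 0,"z": 0,"turn": 0,"jaw": 4.5},{"x": -3.5,"y": 0,"z": 0,"turn": 0,"jaw": 4.5},{"x": -3.5,"y": 0,"z": 0,"turn": 0,"jaw": 4.5},{"x": -3,"y": -1.5,"z": 0,"turn": 0,"jaw": 4.5},{"x": 0,"y": -3,"z": 0,"turn": 0,"jaw": 4.5},{"x": 0,"y": -3,"z": 0,"turn": 0,"jaw": 4.5}]}}

```text
t: 16.97
tool_pos: [0.5394, 0.0133, 0.0875]
tool_rot: [0.651, 1.831, -1.812]
contact_force: [1.4, 0.5, -2.2]
opening: 0.051
```

```bash
python3 -c "
from h import *
r=shot('wrist','w9');st()
"
```

```text
t 17.02 p [0.5413 0.0079 0.0892] q [-0.187 -0.409  2.379  0.257  0.503  1.202] F [-0.5 -3.6 -1.8] open 0.0509
[[-0.77, 0.638, 0.0], [0.003, 0.004, -1.0], [-0.638, -0.77, -0.005]]
tilt 39.67 tiltaz 0.3 jawyaw -89.98 jawpitch -0.27
```

View pics/w9.png

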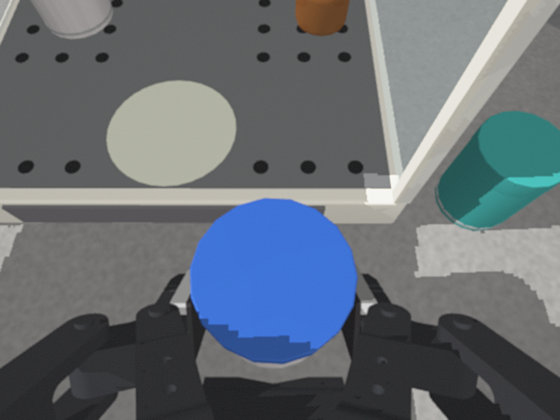

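Request:
{"name": "play_rows", "arguments": {"moves": [{"x": 0,"y": 0,"z": -2,"turn": 0,"jaw": 4.5},{"x": 0,"y": 0,"z": -2,"turn": 0,"jaw": 4.5},{"x": 0,"y": 0,"z": -1,"turn": 0,"jaw": 4.5},{"x": 0,"y": 0,"z": -0.5,"turn": 0,"jaw": 4.5},{"x": 0,"y": 0,"z": -0.4,"turn": 0,"jaw": 4.5},{"x": 0,"y": 0,"z": -0.2,"turn": 0,"jaw": 4.5},{"x": 0,"y": 0,"z": 0,"turn": 0,"jaw": 4.5},{"x": 0,"y": 0,"z": 0,"turn": 0,"jaw": 4.5}]}}

```text
t: 17.68
tool_pos: [0.5428, 0.0123, 0.0289]
tool_rot: [0.657, 1.828, -1.813]
contact_force: [0.1, 0.4, -2.2]
opening: 0.051
```

```bash
python3 -c "
from h import *
st()
r=eyes.get_image('wrist')
g=r['img']; m=None
l=pinpoint('wrist','shelf_spot'); print(l, [atz(r,x['point'],.04) for x in l]);shot('wrist','w10');st()
"
```

```text
t 17.68 p [0.5428 0.0123 0.0289] q [-0.177 -0.255  2.389  0.36   0.345  1.096] F [ 0.1  0.4 -2.2] open 0.051
[[-0.77, 0.638, 0.002], [0.003, 0.007, -1.0], [-0.638, -0.77, -0.007]]
tilt 39.65 tiltaz 0.6 jawyaw -89.86 jawpitch -0.42
[{'point': [141.2, 69.1], 'score': 0.92}] [array([0.64994834, 0.08215239, 0.04      ])]
t 17.83 p [0.5428 0.0123 0.029 ] q [-0.177 -0.256  2.389  0.36   0.345  1.096] F [-0.5 -0.7 -1.8] open 0.0508
[[-0.77, 0.638, 0.002], [0.003, 0.007, -1.0], [-0.638, -0.77, -0.007]]
tilt 39.66 tiltaz 0.6 jawyaw -89.86 jawpitch -0.42
```

View pics/w10.png

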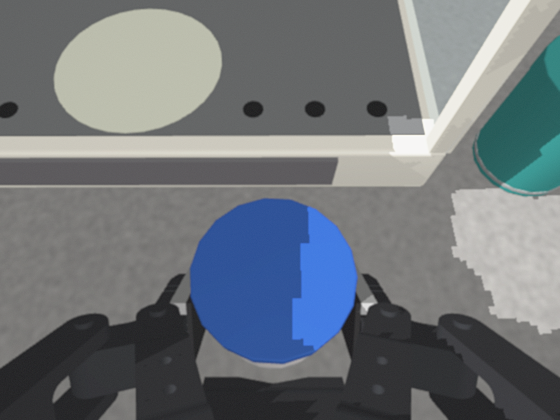

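Request:
{"name": "play_rows", "arguments": {"moves": [{"x": 0,"y": 0,"z": -0.2,"turn": 0,"jaw": 4.5},{"x": 0,"y": 0,"z": -0.1,"turn": 0,"jaw": 4.5},{"x": 0,"y": 0,"z": -0.1,"turn": 0,"jaw": 4.5},{"x": 0,"y": 0,"z": 0,"turn": 0,"jaw": 4.5},{"x": 0,"y": 0,"z": 0,"turn": 0,"jaw": 4.5}]}}

```text
t: 18.25
tool_pos: [0.5424, 0.0123, 0.0242]
tool_rot: [0.656, 1.829, -1.814]
contact_force: [0.4, 0.5, -1.6]
opening: 0.0512
```

Request:
{"name": "play_rows", "arguments": {"moves": [{"x": 0,"y": 0,"z": -0.1,"turn": 0,"jaw": 4.5},{"x": 0,"y": 0,"z": -0.1,"turn": 0,"jaw": 4.5},{"x": 0,"y": 0,"z": 0,"turn": 0,"jaw": 4.5},{"x": 0,"y": 0,"z": 0,"turn": 0,"jaw": 4.5}]}}

```text
t: 18.58
tool_pos: [0.5439, 0.0121, 0.0241]
tool_rot: [0.659, 1.826, -1.812]
contact_force: [-4.8, 1.5, 8.1]
opening: 0.0509
```

Request:
{"name": "play_rows", "arguments": {"moves": [{"x": 0,"y": 0,"z": 0,"turn": 0,"jaw": 6},{"x": 0,"y": 0,"z": 0,"turn": 0,"jaw": 7.5},{"x": 0,"y": 0,"z": 0,"turn": 0,"jaw": 8},{"x": -1.5,"y": 0,"z": 1.8,"turn": 0,"jaw": 8},{"x": -1.5,"y": 0,"z": 2.5,"turn": 0,"jaw": 8},{"x": -1,"y": 0,"z": 3.5,"turn": 0,"jaw": 8},{"x": 0,"y": 0,"z": 4,"turn": 0,"jaw": 8},{"x": 0,"y": 0,"z": 4,"turn": 0,"jaw": 8}]}}

```text
t: 19.25
tool_pos: [0.5008, 0.0123, 0.1803]
tool_rot: [0.655, 1.83, -1.815]
contact_force: [1.0, 0.4, 0.6]
opening: 0.0802
```

```bash
python3 -c "
from h import *
st(); r=shot('wrist','w11')
"
```

```text
t 19.25 p [0.5008 0.0123 0.1803] q [-0.199 -0.719  2.401  0.188  0.79   1.286] F [1.  0.4 0.6] open 0.0802
[[-0.772, 0.636, 0.002], [0.004, 0.007, -1.0], [-0.636, -0.772, -0.008]]
tilt 39.5 tiltaz 0.6 jawyaw -89.91 jawpitch -0.43
```

View pics/w11.png

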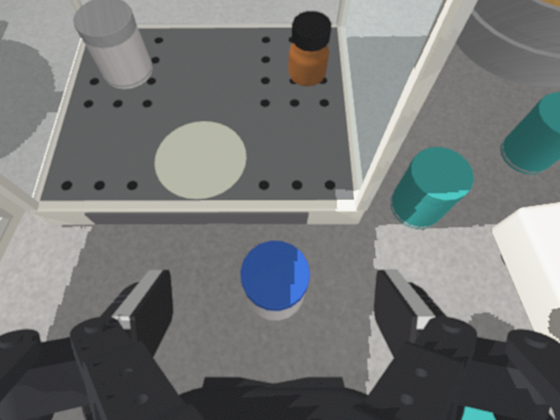

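Request:
{"name": "play_rows", "arguments": {"moves": [{"x": 0,"y": -2,"z": 1,"turn": -3,"jaw": 8.5},{"x": -0.5,"y": -3.5,"z": 0.5,"turn": -5,"jaw": 8.5},{"x": -0.8,"y": -3.5,"z": 0,"turn": -5,"jaw": 8.5},{"x": -0.8,"y": -3.5,"z": 0,"turn": -5,"jaw": 8.5},{"x": -0.9,"y": -3.5,"z": 0,"turn": -5,"jaw": 8.5},{"x": -1,"y": -3.5,"z": 0,"turn": -5,"jaw": 8.5},{"x": -1,"y": -3.5,"z": 0,"turn": -5,"jaw": 8.5},{"x": -1,"y": -3.5,"z": 0,"turn": -2,"jaw": 8.5}]}}

```text
t: 19.97
tool_pos: [0.4418, -0.2536, 0.1947]
tool_rot: [1.327, 1.743, -2.172]
contact_force: [0.5, 0.3, 0.0]
opening: 0.0854
```

```bash
python3 -c "
from h import *
st(); r=shot('wrist','w12'); st()
h=cv2.cvtColor(r['img'],cv2.COLOR_RGB2HSV)
m=((h[...,0]>=20)&(h[...,0]<=32)&(h[...,1]>120)&(h[...,2]>60)).astype(np.uint8)
N,L,S,C=cv2.connectedComponentsWithStats(m); i=1+S[1:,4].argmax(); print(C[i],S[i],atz(r,C[i],.139))
l=pinpoint('wrist','pan_top'); r=eyes.get_image('wrist'); print([(x['point'],x['score'],atz(r,x['point'],.075)) for x in l])
"
```

```text
t 19.97 p [ 0.4418 -0.2536  0.1947] q [-0.703 -0.698  2.366  0.092  0.787  1.439] F [0.5 0.3 0. ] open 0.0854
[[-0.629, 0.526, -0.573], [0.446, -0.361, -0.819], [-0.637, -0.771, -0.008]]
tilt 39.6 tiltaz -34.5 jawyaw -124.98 jawpitch -0.44
t 20.02 p [ 0.4401 -0.2588  0.1953] q [-0.713 -0.695  2.364  0.092  0.785  1.434] F [-1.4 -1.7  0.6] open 0.0854
[[-0.626, 0.523, -0.578], [0.447, -0.366, -0.816], [-0.638, -0.77, -0.004]]
tilt 39.67 tiltaz -35.0 jawyaw -125.33 jawpitch -0.25
[284.38756187 176.84161825] [ 246  140   79   75 4647] [ 0.5045528  -0.30555455  0.139     ]
[]
```

View pics/w12.png

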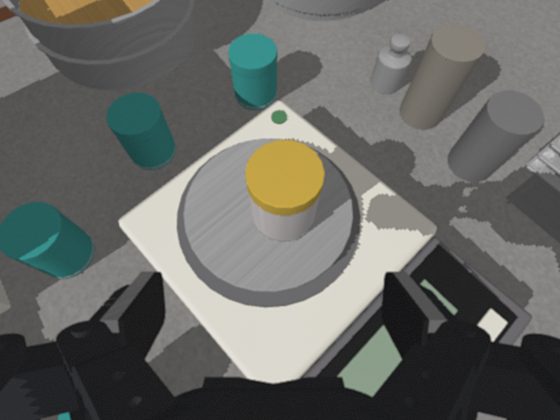

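```bash
python3 -c "
from h import *
r=eyes.get_image('wrist'); o,M=st()
hh=np.array([M[0,1],M[1,1],0]);hh/=np.linalg.norm(hh)
print('lidtop',atz(r,(284.5,172),.139),'baseF',atz(r,(283,241),.0745)+.026*hh,'lid back',atz(r,(284.5,140),.139)-.026*hh)
e=cv2.fitEllipse(np.array([(178,210),(358,200),(268,139),(268,292),(190,250),(340,255),(335,165),(200,165)],np.float32)); print(e)
a=atz(r,(178,212),.075);b=atz(r,(358,207),.075);c=atz(r,(268,139),.075);d=atz(r,(268,292),.075); print(a,b,c,d,(a+b)/2,(c+d)/2,np.linalg.norm(a-b),np.linalg.norm(c-d))
"
```

```text
t 20.17 p [ 0.4417 -0.2534  0.1944] q [-0.703 -0.697  2.366  0.092  0.788  1.44 ] F [0.6 0.1 0.1] open 0.0852
[[-0.629, 0.525, -0.573], [0.447, -0.36, -0.819], [-0.636, -0.771, -0.008]]
tilt 39.52 tiltaz -34.4 jawyaw -124.99 jawpitch -0.46
lidtop [ 0.5066105  -0.30886184  0.139     ] baseF [ 0.50814433 -0.30933207  0.0745    ] lid back [ 0.50582969 -0.30905649  0.139     ]
((267.7673645019531, 214.5660858154297), (152.0957794189453, 178.76382446289062), 87.7063217163086)
[ 0.55682891 -0.23891903  0.075     ] [ 0.47513329 -0.3621963   0.075     ] [ 0.5736308  -0.34046067  0.075     ] [ 0.46017503 -0.26179769  0.075     ] [ 0.5159811  -0.30055767  0.075     ] [ 0.51690292 -0.30112918  0.075     ] 0.1478900179585446 0.1380582338884834
```

Request:
{"name": "play_rows", "arguments": {"moves": [{"x": 0,"y": -0.2,"z": -3.2,"turn": 0,"jaw": 8.5},{"x": 0,"y": -0.2,"z": -3.2,"turn": 0,"jaw": 8.5},{"x": 0,"y": -0.3,"z": -3,"turn": 0,"jaw": 8.5},{"x": 2,"y": -1.5,"z": 0,"turn": 0,"jaw": 8.5},{"x": 2,"y": -1.5,"z": 0,"turn": 0,"jaw": 8.5},{"x": 2,"y": -1.5,"z": 0,"turn": 0,"jaw": 8.5},{"x": 1.6,"y": -1.1,"z": 0,"turn": 0,"jaw": 8.5},{"x": 0,"y": 0,"z": 0,"turn": 0,"jaw": 8.5}]}}

```text
t: 20.83
tool_pos: [0.5213, -0.3159, 0.1018]
tool_rot: [1.323, 1.743, -2.169]
contact_force: [0.3, 0.0, -0.4]
opening: 0.085
```

Request:
{"name": "play_rows", "arguments": {"moves": [{"x": 0,"y": 0,"z": 0,"turn": 0,"jaw": 8.5},{"x": 0,"y": 0,"z": 0,"turn": 0,"jaw": 8.5}]}}

```text
t: 21.0
tool_pos: [0.5182, -0.314, 0.1002]
tool_rot: [1.322, 1.746, -2.171]
contact_force: [0.6, 1.0, -0.0]
opening: 0.0851
```

```bash
python3 -c "
from h import *
st(); r=shot('wrist','w13')
"
```

```text
t 21.0 p [ 0.5182 -0.314   0.1002] q [-0.697 -0.224  2.218  0.142  0.465  1.378] F [ 0.6  1.  -0. ] open 0.0851
[[-0.631, 0.526, -0.57], [0.444, -0.358, -0.822], [-0.636, -0.772, -0.008]]
tilt 39.49 tiltaz -34.2 jawyaw -124.75 jawpitch -0.45
```

View pics/w13.png

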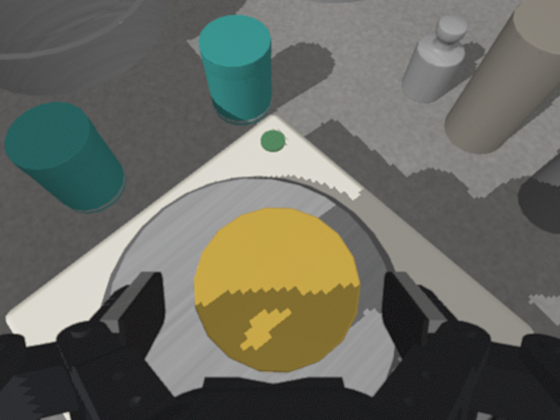

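Request:
{"name": "play_rows", "arguments": {"moves": [{"x": 0,"y": 0,"z": 0,"turn": 0,"jaw": 4.5},{"x": 0,"y": 0,"z": 0,"turn": 0,"jaw": 4.5},{"x": 0,"y": 0,"z": 0,"turn": 0,"jaw": 4.5},{"x": 0,"y": 0,"z": 0,"turn": 0,"jaw": 4.5},{"x": 0,"y": 0,"z": 0,"turn": 0,"jaw": 4.5},{"x": 0,"y": 0,"z": 1,"turn": 0,"jaw": 4.5},{"x": 0,"y": 0,"z": 2,"turn": 0,"jaw": 4.5},{"x": 0,"y": 0,"z": 3,"turn": 0,"jaw": 4.5}], "squeeze": 35}}

```text
t: 21.72
tool_pos: [0.5157, -0.3139, 0.1566]
tool_rot: [1.32, 1.754, -2.176]
contact_force: [0.6, -0.1, -3.2]
opening: 0.051
```

```bash
python3 -c "
from h import *
st(); r=shot('wrist','w14')
"
```

```text
t 21.72 p [ 0.5157 -0.3139  0.1566] q [-0.7   -0.32   2.186  0.112  0.6    1.413] F [ 0.6 -0.1 -3.2] open 0.051
[[-0.634, 0.52, -0.572], [0.449, -0.355, -0.82], [-0.63, -0.777, -0.008]]
tilt 39.02 tiltaz -34.3 jawyaw -124.89 jawpitch -0.47
```

View pics/w14.png

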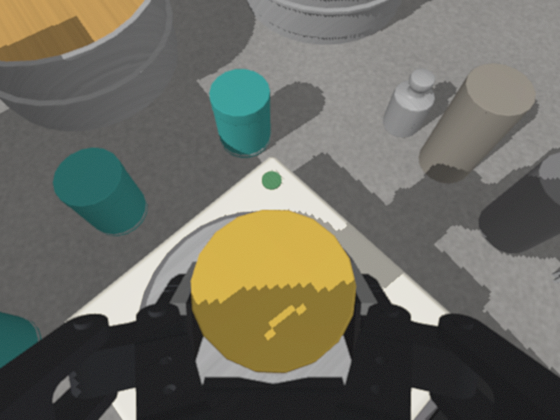

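Request:
{"name": "play_rows", "arguments": {"moves": [{"x": -0.5,"y": 1.5,"z": 3,"turn": 2,"jaw": 4.5},{"x": -0.5,"y": 3,"z": 1.5,"turn": 3,"jaw": 4.5},{"x": 0,"y": 3.5,"z": 0,"turn": 3.5,"jaw": 4.5},{"x": 0,"y": 3.5,"z": 0,"turn": 3.5,"jaw": 4.5},{"x": 0,"y": 3.5,"z": 0,"turn": 3.5,"jaw": 4.5},{"x": 0,"y": 3.5,"z": 0,"turn": 3.5,"jaw": 4.5},{"x": 0.3,"y": 3.5,"z": 0,"turn": 3.5,"jaw": 4.5},{"x": 0.5,"y": 3.5,"z": 0,"turn": 3.5,"jaw": 4.5}]}}

```text
t: 22.43
tool_pos: [0.5155, -0.0593, 0.2059]
tool_rot: [0.818, 1.822, -1.912]
contact_force: [1.1, -0.3, -2.4]
opening: 0.0512
```

Request:
{"name": "play_rows", "arguments": {"moves": [{"x": 0.5,"y": 3.5,"z": 0,"turn": 3.5,"jaw": 4.5},{"x": 0.5,"y": 3.5,"z": 0,"turn": 3.5,"jaw": 4.5},{"x": 0.5,"y": 3.5,"z": 0,"turn": 2,"jaw": 4.5},{"x": 0,"y": 3,"z": 0,"turn": 0,"jaw": 4.5},{"x": 0,"y": 0,"z": 0,"turn": 0,"jaw": 4.5}]}}

```text
t: 22.85
tool_pos: [0.5305, 0.0791, 0.2058]
tool_rot: [0.649, 1.831, -1.809]
contact_force: [0.7, -0.0, -2.4]
opening: 0.0511
```

```bash
python3 -c "
from h import *
st(); r=shot('wrist','w15');st()
"
```

```text
t 22.85 p [0.5305 0.0791 0.2058] q [ 0.004 -0.601  2.292  0.015  0.76   1.562] F [ 0.7 -0.  -2.4] open 0.0511
[[-0.771, 0.636, 0.009], [-0.001, 0.013, -1.0], [-0.636, -0.771, -0.009]]
tilt 39.53 tiltaz 1.1 jawyaw -89.5 jawpitch -0.52
t 22.9 p [0.5305 0.0771 0.2056] q [-0.    -0.601  2.293  0.015  0.761  1.558] F [ 0.4 -0.2 -1.9] open 0.0512
[[-0.772, 0.636, 0.008], [-0.001, 0.011, -1.0], [-0.636, -0.772, -0.007]]
tilt 39.51 tiltaz 1.0 jawyaw -89.56 jawpitch -0.43
```

View pics/w15.png

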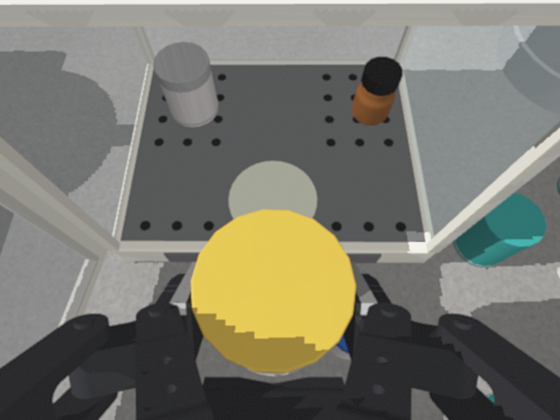

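Request:
{"name": "play_rows", "arguments": {"moves": [{"x": 0,"y": 0.4,"z": -3.5,"turn": -0.5,"jaw": 4.5},{"x": 0,"y": 0,"z": -3.5,"turn": 0,"jaw": 4.5},{"x": 0.5,"y": 0,"z": -3,"turn": 0,"jaw": 4.5},{"x": 2.5,"y": 0,"z": -2,"turn": 0,"jaw": 4.5},{"x": 3,"y": 0,"z": 0,"turn": 0,"jaw": 4.5},{"x": 3,"y": 0,"z": 0,"turn": 0,"jaw": 4.5},{"x": 3,"y": 0,"z": 0,"turn": 0,"jaw": 4.5},{"x": 1.2,"y": 0,"z": 0,"turn": 0,"jaw": 4.5}]}}

```text
t: 23.57
tool_pos: [0.6667, 0.0761, 0.0869]
tool_rot: [0.669, 1.827, -1.82]
contact_force: [0.4, -0.0, -1.7]
opening: 0.0511
```

Request:
{"name": "play_rows", "arguments": {"moves": [{"x": 0,"y": 0,"z": 0,"turn": 0,"jaw": 4.5},{"x": 0,"y": 0,"z": -0.5,"turn": 0,"jaw": 4.5},{"x": 0,"y": 0,"z": -0.5,"turn": 0,"jaw": 4.5},{"x": 0,"y": 0,"z": 0,"turn": 0,"jaw": 4.5},{"x": 0,"y": 0,"z": 0,"turn": 0,"jaw": 4.5}]}}

```text
t: 23.98
tool_pos: [0.6613, 0.0781, 0.0744]
tool_rot: [0.663, 1.831, -1.822]
contact_force: [1.0, -0.2, -2.6]
opening: 0.0512
```

```bash
python3 -c "
from h import *
st(); r=shot('wrist','w16');st()
"
```

```text
t 23.98 p [0.6613 0.0781 0.0744] q [ 0.007 -0.016  2.082 -0.008  0.387  1.594] F [ 1.  -0.2 -2.6] open 0.0512
[[-0.772, 0.635, -0.007], [0.01, 0.001, -1.0], [-0.635, -0.772, -0.007]]
tilt 39.43 tiltaz 0.1 jawyaw -90.39 jawpitch -0.43
t 24.03 p [0.6619 0.0782 0.0752] q [ 0.007 -0.016  2.081 -0.008  0.387  1.594] F [-0.4  0.2 -2.4] open 0.0512
[[-0.772, 0.636, -0.007], [0.01, 0.002, -1.0], [-0.636, -0.772, -0.007]]
tilt 39.5 tiltaz 0.1 jawyaw -90.38 jawpitch -0.43
```

View pics/w16.png

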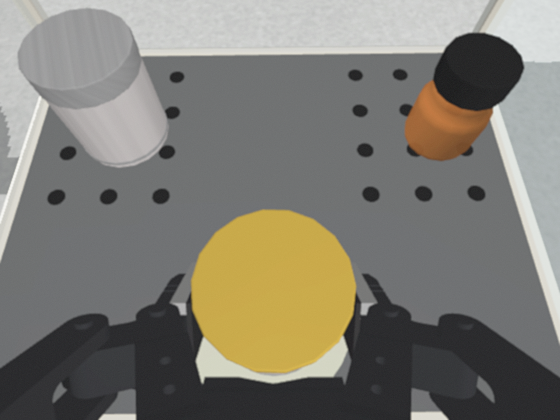

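Request:
{"name": "play_rows", "arguments": {"moves": [{"x": 0,"y": 0.3,"z": -0.3,"turn": 0,"jaw": 4.5},{"x": 0,"y": 0,"z": -0.3,"turn": 0,"jaw": 4.5},{"x": 0,"y": 0,"z": -0.2,"turn": 0,"jaw": 4.5},{"x": 0,"y": 0,"z": -0.1,"turn": 0,"jaw": 4.5},{"x": 0,"y": 0,"z": 0,"turn": 0,"jaw": 4.5},{"x": 0,"y": 0,"z": 0,"turn": 0,"jaw": 4.5}]}}

```text
t: 24.53
tool_pos: [0.6635, 0.0814, 0.0674]
tool_rot: [0.665, 1.829, -1.819]
contact_force: [-0.7, -0.0, -1.4]
opening: 0.0513
```

Request:
{"name": "play_rows", "arguments": {"moves": [{"x": 0,"y": 0,"z": -0.1,"turn": 0,"jaw": 4.5},{"x": 0,"y": 0,"z": -0.1,"turn": 0,"jaw": 4.5},{"x": 0,"y": 0,"z": 0,"turn": 0,"jaw": 4.5},{"x": 0,"y": 0,"z": 0,"turn": 0,"jaw": 4.5}]}}

```text
t: 24.87
tool_pos: [0.6647, 0.0814, 0.0673]
tool_rot: [0.668, 1.827, -1.817]
contact_force: [-4.6, 0.8, 5.9]
opening: 0.0512
```

Request:
{"name": "play_rows", "arguments": {"moves": [{"x": 0,"y": 0,"z": 0,"turn": 0,"jaw": 6},{"x": 0,"y": 0,"z": 0,"turn": 0,"jaw": 7.5},{"x": 0,"y": 0,"z": 0,"turn": 0,"jaw": 8},{"x": -2,"y": 0,"z": 0.5,"turn": 0,"jaw": 8},{"x": -3,"y": 0,"z": 1,"turn": 0,"jaw": 8},{"x": -3,"y": 0,"z": 1,"turn": 0,"jaw": 8},{"x": -3.5,"y": 0,"z": 2,"turn": 0,"jaw": 8},{"x": -2,"y": -2,"z": 3,"turn": 0,"jaw": 8}]}}

```text
t: 25.53
tool_pos: [0.5232, 0.0633, 0.1347]
tool_rot: [0.653, 1.836, -1.823]
contact_force: [1.4, -0.9, 0.3]
opening: 0.0799
```

Request:
{"name": "play_rows", "arguments": {"moves": [{"x": -1.5,"y": -2.5,"z": 2.5,"turn": 0,"jaw": 8},{"x": -1,"y": -2.5,"z": 1,"turn": 0,"jaw": 8},{"x": 0,"y": 0,"z": 0,"turn": 0,"jaw": 8.5},{"x": 0,"y": 0,"z": 0,"turn": 0,"jaw": 8.5}]}}

```text
t: 25.87
tool_pos: [0.5035, 0.0097, 0.1767]
tool_rot: [0.671, 1.826, -1.82]
contact_force: [0.2, 1.5, -0.6]
opening: 0.0851
```

```bash
python3 -c "
from h import *
st(); r=shot('wrist','w17');st()
"
```

```text
t 25.87 p [0.5035 0.0097 0.1767] q [-0.2   -0.707  2.402  0.182  0.77   1.297] F [ 0.2  1.5 -0.6] open 0.0851
[[-0.768, 0.64, -0.01], [0.012, -0.001, -1.0], [-0.64, -0.769, -0.007]]
tilt 39.78 tiltaz -0.1 jawyaw -90.57 jawpitch -0.4
t 25.92 p [0.5031 0.0107 0.1751] q [-0.198 -0.705  2.403  0.182  0.77   1.298] F [ 0.   0.5 -0.4] open 0.0848
[[-0.77, 0.638, -0.008], [0.011, 0.001, -1.0], [-0.638, -0.77, -0.008]]
tilt 39.61 tiltaz 0.1 jawyaw -90.47 jawpitch -0.43
```

View pics/w17.png

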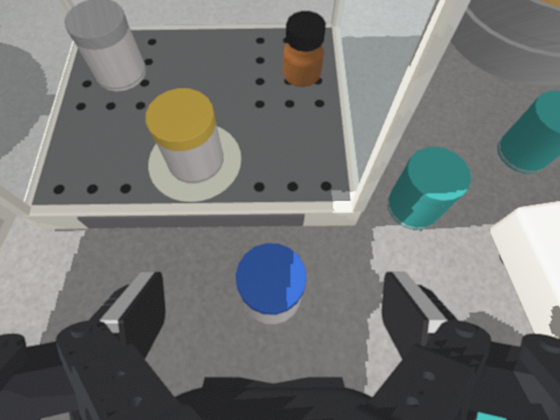

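```bash
python3 -c "
from h import *
r=eyes.get_image('wrist')
print('base',atz(r,(192,182),.04)+[.026,0,0],'lid',atz(r,(181,117),.105),'disc',(atz(r,(195,198),.04)+atz(r,(195,125),.04))/2,'bluelid',atz(r,(271,277),.065))
st()"
```

```text
base [0.65296273 0.08512214 0.04      ] lid [0.64669317 0.08147016 0.105     ] disc [0.65062929 0.0843307  0.04      ] bluelid [0.5322666  0.01398173 0.065     ]
t 25.97 p [0.5029 0.0114 0.1741] q [-0.196 -0.703  2.403  0.182  0.77   1.297] F [ 1.   0.4 -0.4] open 0.0852
[[-0.772, 0.636, -0.007], [0.01, 0.002, -1.0], [-0.636, -0.772, -0.008]]
tilt 39.5 tiltaz 0.2 jawyaw -90.39 jawpitch -0.45
```

Request:
{"name": "play_rows", "arguments": {"moves": [{"x": 0,"y": 0.1,"z": -3.5,"turn": 0.5,"jaw": 8.5},{"x": 0,"y": 0,"z": -3.6,"turn": 0,"jaw": 8.5},{"x": 1,"y": 0,"z": -3.5,"turn": 0,"jaw": 8.5},{"x": 1.5,"y": 0,"z": -2.5,"turn": 0,"jaw": 8.5},{"x": 1.2,"y": 0,"z": -1.4,"turn": 0,"jaw": 8.5},{"x": 0.3,"y": 0,"z": -0.3,"turn": 0,"jaw": 8.5},{"x": 0,"y": 0,"z": 0,"turn": 0,"jaw": 8.5},{"x": 0,"y": 0,"z": 0,"turn": 0,"jaw": 8.5}]}}

```text
t: 26.63
tool_pos: [0.5431, 0.0131, 0.0267]
tool_rot: [0.654, 1.83, -1.814]
contact_force: [0.3, 0.0, 1.4]
opening: 0.085
```

```bash
python3 -c "
from h import *
st(); r=shot('wrist','w18');st()
"
```

```text
t 26.63 p [0.5431 0.0131 0.0267] q [-0.175 -0.248  2.387  0.362  0.342  1.094] F [0.3 0.  1.4] open 0.085
[[-0.772, 0.636, 0.004], [0.002, 0.008, -1.0], [-0.636, -0.772, -0.008]]
tilt 39.51 tiltaz 0.8 jawyaw -89.79 jawpitch -0.45
t 26.68 p [0.5435 0.0128 0.0278] q [-0.175 -0.25   2.387  0.362  0.342  1.094] F [-0.2  0.2  0.2] open 0.0849
[[-0.77, 0.638, 0.003], [0.002, 0.008, -1.0], [-0.638, -0.77, -0.007]]
tilt 39.62 tiltaz 0.7 jawyaw -89.81 jawpitch -0.42
```

View pics/w18.png

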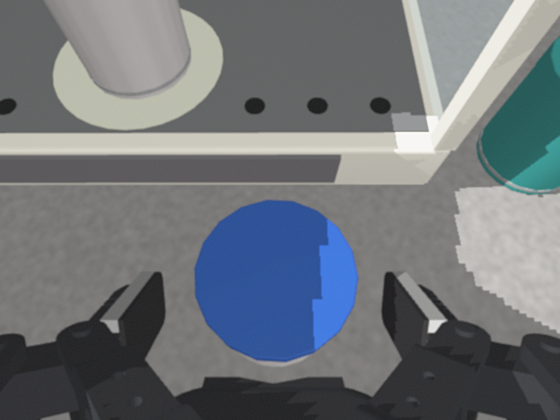

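Request:
{"name": "play_rows", "arguments": {"moves": [{"x": 0,"y": 0,"z": 0,"turn": 0,"jaw": 4.5},{"x": 0,"y": 0,"z": 0,"turn": 0,"jaw": 4.5},{"x": 0,"y": 0,"z": 0,"turn": 0,"jaw": 4.5},{"x": 0,"y": 0,"z": 0,"turn": 0,"jaw": 4.5},{"x": 0,"y": 0,"z": 0,"turn": 0,"jaw": 4.5},{"x": 0,"y": 0,"z": 1.5,"turn": 0,"jaw": 4.5},{"x": -0.5,"y": 0,"z": 3.5,"turn": 0,"jaw": 4.5},{"x": -0.5,"y": 0,"z": 3.5,"turn": 0,"jaw": 4.5}], "squeeze": 35}}

```text
t: 27.35
tool_pos: [0.5303, 0.0125, 0.1091]
tool_rot: [0.65, 1.835, -1.819]
contact_force: [1.8, 0.3, -1.0]
opening: 0.0509
```

Request:
{"name": "play_rows", "arguments": {"moves": [{"x": -0.5,"y": -1,"z": 3.5,"turn": -1,"jaw": 4.5},{"x": -0.5,"y": -2,"z": 3,"turn": -3,"jaw": 4.5},{"x": -0.5,"y": -3,"z": 2,"turn": -3.5,"jaw": 4.5},{"x": 0,"y": -3.5,"z": 0.5,"turn": -4,"jaw": 4.5},{"x": 0,"y": -3.5,"z": 0,"turn": -4,"jaw": 4.5},{"x": 0,"y": -3.5,"z": 0,"turn": -4,"jaw": 4.5},{"x": 0,"y": -3.5,"z": 0,"turn": -4,"jaw": 4.5},{"x": 0,"y": -3.5,"z": 0,"turn": -4,"jaw": 4.5}]}}

```text
t: 28.02
tool_pos: [0.5169, -0.2241, 0.2009]
tool_rot: [1.178, 1.777, -2.105]
contact_force: [0.6, -0.2, -2.4]
opening: 0.0509
```

Request:
{"name": "play_rows", "arguments": {"moves": [{"x": 0,"y": -3,"z": 0,"turn": -4,"jaw": 4.5},{"x": 0,"y": -2.5,"z": 0,"turn": -3.5,"jaw": 4.5},{"x": 0,"y": 0,"z": -1,"turn": 0,"jaw": 4.5},{"x": 0,"y": 0,"z": 0,"turn": 0,"jaw": 4.5},{"x": 0,"y": 0,"z": 0,"turn": 0,"jaw": 4.5}]}}

```text
t: 28.43
tool_pos: [0.5169, -0.2766, 0.1894]
tool_rot: [1.322, 1.749, -2.173]
contact_force: [-0.0, -0.5, -1.7]
opening: 0.0513
```

```bash
python3 -c "
from h import *
st(); r=shot('wrist','w19')
"
```

```text
t 28.43 p [ 0.5169 -0.2766  0.1894] q [-0.627 -0.415  2.199  0.029  0.672  1.539] F [-0.  -0.5 -1.7] open 0.0513
[[-0.632, 0.523, -0.571], [0.446, -0.357, -0.821], [-0.633, -0.774, -0.008]]
tilt 39.31 tiltaz -34.3 jawyaw -124.85 jawpitch -0.45
```

View pics/w19.png

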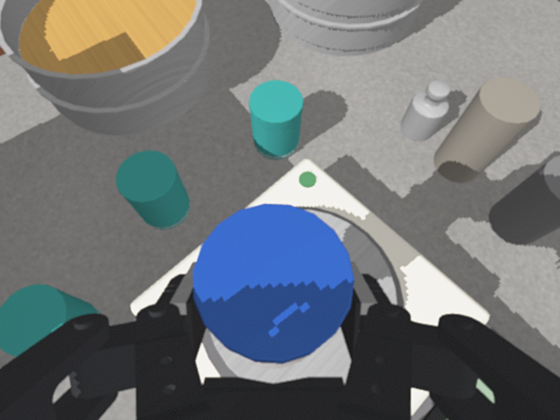

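Request:
{"name": "play_rows", "arguments": {"moves": [{"x": 0.6,"y": -1.6,"z": -2,"turn": 0,"jaw": 4.5},{"x": 0.5,"y": -1.6,"z": -2,"turn": 0,"jaw": 4.5},{"x": 0,"y": 0,"z": -1.7,"turn": 0,"jaw": 4.5},{"x": 0,"y": 0,"z": -1,"turn": 0,"jaw": 4.5},{"x": 0,"y": 0,"z": -0.5,"turn": 0,"jaw": 4.5},{"x": 0,"y": 0,"z": 0,"turn": 0,"jaw": 4.5},{"x": 0,"y": 0,"z": 0,"turn": 0,"jaw": 4.5},{"x": 0,"y": 0,"z": 0,"turn": 0,"jaw": 4.5}]}}

```text
t: 29.15
tool_pos: [0.53, -0.3098, 0.1219]
tool_rot: [1.325, 1.741, -2.17]
contact_force: [0.2, -1.0, -2.3]
opening: 0.0509
```

```bash
python3 -c "
from h import *
st(); r=shot('wrist','w20')
r=shot('scene','s20'); cv2.imwrite('pics/s20c.png',cv2.resize(r['img'][200:360,270:450,::-1],None,fx=4,fy=3.7))
"
```

```text
t 29.15 p [ 0.53   -0.3098  0.1219] q [-0.671 -0.24   2.191  0.096  0.5    1.442] F [ 0.2 -1.  -2.3] open 0.0509
[[-0.629, 0.528, -0.571], [0.443, -0.36, -0.821], [-0.639, -0.769, -0.007]]
tilt 39.74 tiltaz -34.3 jawyaw -124.83 jawpitch -0.42
```

View pics/w20.png

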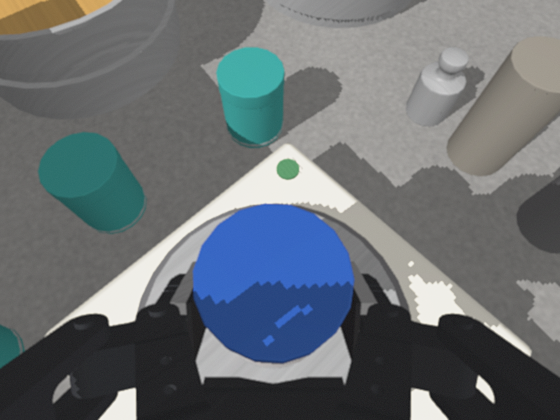

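View pics/s20c.png

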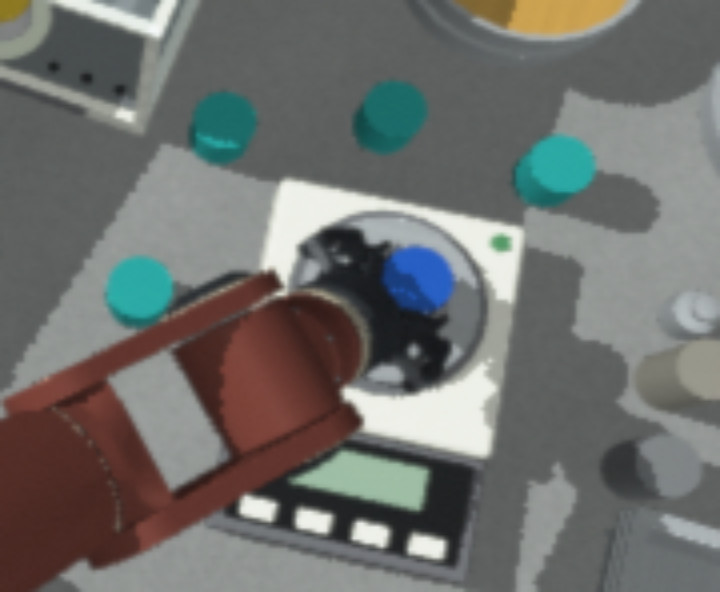

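Request:
{"name": "play_rows", "arguments": {"moves": [{"x": -0.1,"y": 0,"z": -0.5,"turn": 0,"jaw": 4.5},{"x": 0,"y": 0,"z": -0.4,"turn": 0,"jaw": 4.5},{"x": 0,"y": 0,"z": -0.3,"turn": 0,"jaw": 4.5},{"x": 0,"y": 0,"z": -0.3,"turn": 0,"jaw": 4.5},{"x": 0,"y": 0,"z": 0,"turn": 0,"jaw": 4.5},{"x": 0,"y": 0,"z": 0,"turn": 0,"jaw": 4.5}]}}

```text
t: 29.75
tool_pos: [0.5279, -0.3096, 0.1044]
tool_rot: [1.324, 1.745, -2.172]
contact_force: [-0.5, -0.2, -2.0]
opening: 0.0508
```

Request:
{"name": "play_rows", "arguments": {"moves": [{"x": 0,"y": 0,"z": -0.1,"turn": 0,"jaw": 4.5},{"x": 0,"y": 0,"z": -0.1,"turn": 0,"jaw": 4.5},{"x": 0,"y": 0,"z": 0,"turn": 0,"jaw": 4.5},{"x": 0,"y": 0,"z": 0,"turn": 0,"jaw": 4.5}]}}

```text
t: 30.08
tool_pos: [0.5283, -0.3099, 0.1033]
tool_rot: [1.325, 1.743, -2.171]
contact_force: [0.7, -0.0, -1.2]
opening: 0.0509
```

Request:
{"name": "play_rows", "arguments": {"moves": [{"x": 0,"y": 0,"z": -0.1,"turn": 0,"jaw": 4.5},{"x": 0,"y": 0,"z": -0.1,"turn": 0,"jaw": 4.5},{"x": 0,"y": 0,"z": 0,"turn": 0,"jaw": 4.5},{"x": 0,"y": 0,"z": 0,"turn": 0,"jaw": 4.5}]}}

```text
t: 30.42
tool_pos: [0.5286, -0.3101, 0.1019]
tool_rot: [1.325, 1.742, -2.171]
contact_force: [-2.8, 2.5, 4.6]
opening: 0.0511
```

Request:
{"name": "play_rows", "arguments": {"moves": [{"x": 0,"y": 0,"z": 0,"turn": 0,"jaw": 6},{"x": 0,"y": 0,"z": 0,"turn": 0,"jaw": 7.5},{"x": 0,"y": 0,"z": 0,"turn": 0,"jaw": 8.5},{"x": -1.5,"y": 1,"z": 1.5,"turn": 0,"jaw": 8.5},{"x": -1.5,"y": 1,"z": 2.5,"turn": 0,"jaw": 8.5},{"x": -1.5,"y": 1,"z": 3,"turn": 0,"jaw": 8.5},{"x": -1,"y": 0.7,"z": 3,"turn": 0,"jaw": 8.5},{"x": -1,"y": 0.7,"z": 0,"turn": 0,"jaw": 8.5}]}}

```text
t: 31.08
tool_pos: [0.4652, -0.2675, 0.2101]
tool_rot: [1.332, 1.729, -2.165]
contact_force: [0.7, -0.1, 2.3]
opening: 0.0852
```

```bash
python3 -c "
from h import *
st(); r=shot('wrist','w21'); o,M=st()
hh=np.array([M[0,1],M[1,1],0]);hh/=np.linalg.norm(hh)
h=cv2.cvtColor(r['img'],cv2.COLOR_RGB2HSV)
m=((h[...,0]>=100)&(h[...,0]<=125)&(h[...,1]>110)&(h[...,2]>60)).astype(np.uint8)
N,L,S,C=cv2.connectedComponentsWithStats(m); i=1+S[1:,4].argmax(); print(C[i],S[i],atz(r,C[i],.139), 'back',atz(r,(S[i,0]+S[i,2]/2,S[i,1]),.139)-.026*hh)
print('pan proj',[proj(r,np.array([.5165,-.301,.075])+.07*np.array([np.cos(a),np.sin(a),0])).round() for a in (0,1.57,3.14,4.71)])
shot('top','t21')
"
```

```text
t 31.08 p [ 0.4652 -0.2675  0.2101] q [-0.691 -0.617  2.299  0.085  0.76   1.451] F [ 0.7 -0.1  2.3] open 0.0852
[[-0.623, 0.534, -0.572], [0.439, -0.366, -0.82], [-0.647, -0.762, -0.007]]
tilt 40.35 tiltaz -34.4 jawyaw -124.88 jawpitch -0.38
t 31.13 p [ 0.4634 -0.2659  0.2062] q [-0.691 -0.619  2.305  0.085  0.761  1.45 ] F [ 1.  -0.1 -0.6] open 0.085
[[-0.626, 0.531, -0.572], [0.441, -0.363, -0.821], [-0.643, -0.766, -0.007]]
tilt 40.03 tiltaz -34.4 jawyaw -124.86 jawpitch -0.39
[272.0557554  212.88376799] [ 234  176   77   75 4448] [ 0.51831571 -0.30252208  0.139     ] back [ 0.5204595  -0.30458488  0.139     ]
pan proj [array([228., 188.]), array([199., 297.]), array([325., 320.]), array([338., 206.])]
```

View pics/w21.png

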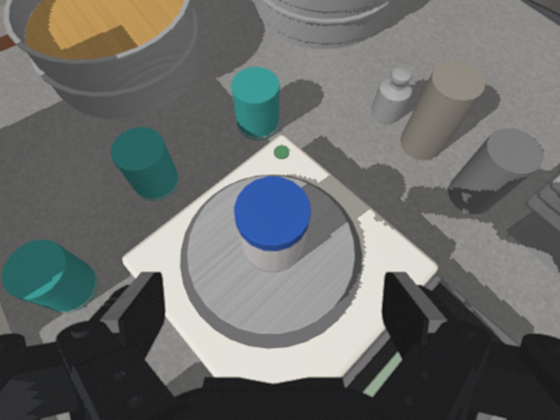

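View pics/t21.png

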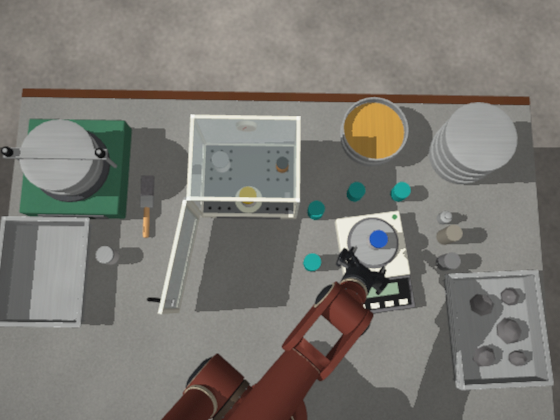

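```bash
python3 -c "
from h import *
r=eyes.get_image('top')
cv2.imwrite('pics/t22.png',cv2.resize(r['img'][180:330,120:260,::-1],None,fx=5,fy=4))
r=shot('scene','s22')
"
```

```text
(no output)
```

View pics/t22.png

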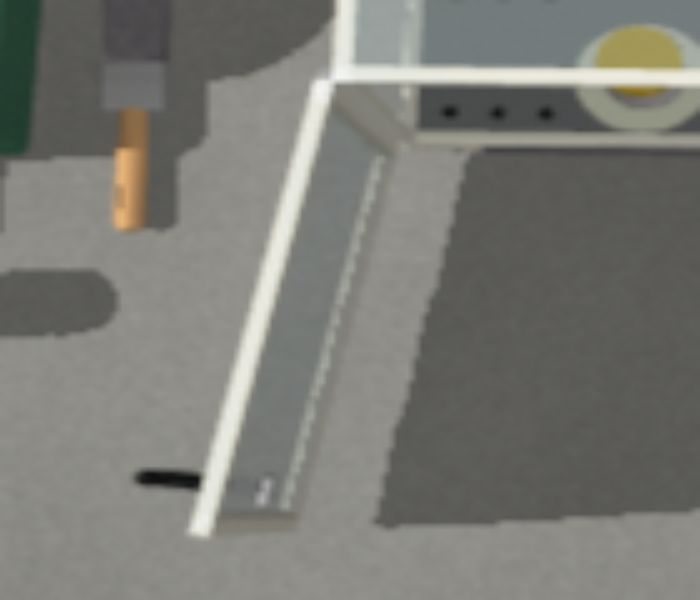

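```bash
python3 -c "
from h import *
r=eyes.get_image('top')
H=np.array([.596,.233])
for p in ((160+0,310),(210/5+120,515/4+180),(285/5+120,490/4+180)):
  print(p, atz(r,p,.281))
P=lambda t,rho,d:H+rho*np.array([-np.sin(t),-np.cos(t)])+d*np.array([-np.cos(t),np.sin(t)])
for t in (1.6,1.7,1.8,1.9):
  for d in (0,.008):
    w=P(t,.302,d); print(t,d,w,proj(r,[*w,.281]), proj(r,[*P(t,.272,.043),.265]))
"
```

```text
(160, 310) [0.3119957  0.28565515 0.281     ]
(162.0, 308.75) [0.31519956 0.28071952 0.281     ]
(177.0, 302.5) [0.33142452 0.24315913 0.281     ]
1.6 0 [0.29412877 0.24181826] [176.79566892 317.34271833] [162.32476754 304.72481056]
1.6 0.008 [0.29436237 0.24981484] [173.66551728 317.21008039] [162.32476754 304.72481056]
1.7 0 [0.29651723 0.27191104] [165.04815497 316.2402261 ] [152.14156226 302.07419198]
1.7 0.008 [0.29754798 0.27984436] [161.96060809 315.7893879 ] [152.14156226 302.07419198]
1.8 0 [0.30189802 0.30161503] [153.52585658 313.94539079] [142.33633104 298.40094037]
1.8 0.008 [0.30371563 0.30940581] [150.51555707 313.18187133] [142.33633104 298.40094037]
1.9 0 [0.31021737 0.33063345] [142.35774662 310.48615246] [133.01617766 293.74908958]
1.9 0.008 [0.31280369 0.33820385] [139.45824223 309.41934549] [133.01617766 293.74908958]
```

Request:
{"name": "play_rows", "arguments": {"moves": [{"x": -0.5,"y": 1,"z": 3,"turn": 2.6,"jaw": 4},{"x": -0.5,"y": 2,"z": 3,"turn": 2.6,"jaw": 0},{"x": -0.5,"y": 2.5,"z": 3,"turn": 2.6,"jaw": 0},{"x": -0.5,"y": 2.5,"z": 3,"turn": 2.6,"jaw": 0},{"x": -0.5,"y": 3,"z": 2.5,"turn": 2.6,"jaw": 0},{"x": -0.5,"y": 3.5,"z": 2,"turn": 2.6,"jaw": 0},{"x": 0,"y": 4,"z": 0,"turn": 2.6,"jaw": 0},{"x": 0,"y": 4,"z": 0,"turn": 2.6,"jaw": 0}]}}

```text
t: 32.0
tool_pos: [0.4334, -0.0403, 0.3672]
tool_rot: [0.919, 1.813, -1.967]
contact_force: [0.7, 0.7, -0.4]
opening: -0.0001
```

Request:
{"name": "play_rows", "arguments": {"moves": [{"x": 0,"y": 4,"z": 0,"turn": 2.6,"jaw": 0},{"x": 0,"y": 4,"z": 0,"turn": 2.6,"jaw": 0},{"x": 0,"y": 4,"z": 0,"turn": 2.6,"jaw": 0},{"x": 0,"y": 4,"z": 0,"turn": 2.6,"jaw": 0},{"x": 0,"y": 4,"z": 0,"turn": 2.6,"jaw": 0},{"x": 0,"y": 4,"z": 0,"turn": 2.6,"jaw": 0},{"x": -0.5,"y": 4,"z": 0,"turn": 2.6,"jaw": 0},{"x": -0.5,"y": 4,"z": 0,"turn": 2.6,"jaw": 0}]}}

```text
t: 32.67
tool_pos: [0.4228, 0.282, 0.3636]
tool_rot: [0.532, 1.828, -1.741]
contact_force: [1.6, 0.0, -0.5]
opening: -0.0
```

```bash
python3 -c "
from h import *
st()
"
```

```text
t 32.67 p [0.4228 0.282  0.3636] q [ 0.601 -0.677  2.077 -0.326  1.131  2.1  ] F [ 1.6  0.  -0.5] open -0.0
[[-0.768, 0.629, 0.121], [-0.089, 0.081, -0.993], [-0.635, -0.773, -0.006]]
tilt 39.39 tiltaz 7.3 jawyaw -83.08 jawpitch -0.33
```

Request:
{"name": "play_rows", "arguments": {"moves": [{"x": -0.7,"y": 2.5,"z": 0,"turn": 0,"jaw": 0},{"x": -0.7,"y": 2.8,"z": 0,"turn": 0,"jaw": 0},{"x": 0,"y": 0,"z": -2,"turn": 0,"jaw": 0},{"x": 0,"y": 0,"z": -2.8,"turn": 0,"jaw": 0},{"x": 0,"y": 0,"z": -2.5,"turn": 0,"jaw": 0},{"x": 0,"y": 0,"z": -2.5,"turn": 0,"jaw": 0},{"x": 0,"y": 0,"z": 0,"turn": 0,"jaw": 0}]}}

```text
t: 33.25
tool_pos: [0.4069, 0.3307, 0.2578]
tool_rot: [0.526, 1.827, -1.754]
contact_force: [-1.2, -0.7, -1.7]
opening: 0.0001
```

```bash
python3 -c "
from h import *
st(); shot('wrist','w23'); shot('top','t23')
"
```

```text
t 33.25 p [0.4069 0.3307 0.2578] q [ 0.735 -0.552  2.172 -0.449  0.99   2.334] F [-1.2 -0.7 -1.7] open 0.0001
[[-0.774, 0.623, 0.117], [-0.091, 0.073, -0.993], [-0.627, -0.779, 0.0]]
tilt 38.82 tiltaz 6.7 jawyaw -83.28 jawpitch 0.03
```

View pics/w23.png

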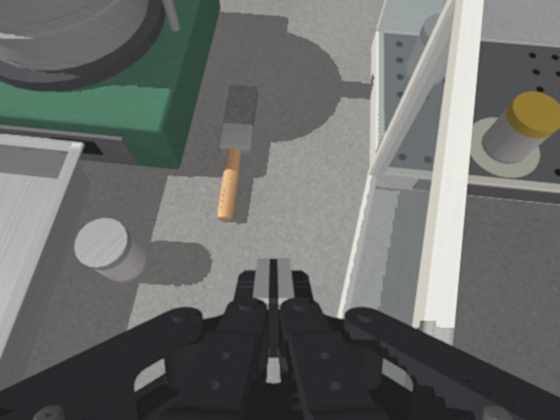

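View pics/t23.png

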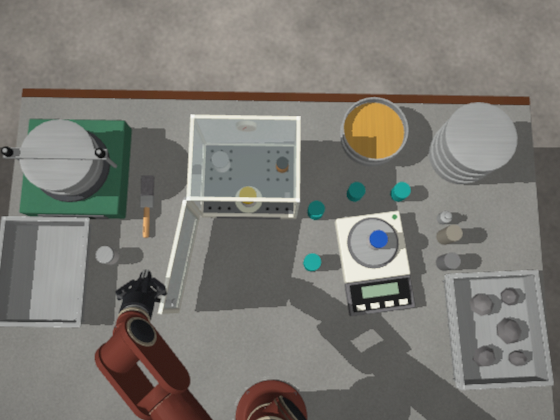

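```bash
python3 -c "
from h import *
H=np.array([.596,.233])
P=lambda t,rho,d:H+rho*np.array([-np.sin(t),-np.cos(t)])+d*np.array([-np.cos(t),np.sin(t)])
st()
prev=ctrl.get_obs()['tool_pos'][:2]
for i,t in enumerate([1.72,1.6,1.45,1.3,1.15,1.0,.85,.7,.55,.4,.25]):
  w=P(t,.2+.004*i,.020-.001*i); print(t,w.round(3),((w-prev)*100).round(2)); prev=w
"
```

```text
t 33.35 p [0.409  0.3321 0.2656] q [ 0.734 -0.556  2.164 -0.45   0.99   2.333] F [-0.1  1.1  0.5] open 0.0004
[[-0.768, 0.629, 0.117], [-0.088, 0.078, -0.993], [-0.634, -0.773, -0.005]]
tilt 39.37 tiltaz 7.1 jawyaw -83.26 jawpitch -0.27
1.72 [0.401 0.283] [-0.78 -4.96]
1.6 [0.393 0.258] [-0.86 -2.46]
1.45 [0.387 0.226] [-0.53 -3.21]
1.3 [0.387 0.193] [-0.02 -3.31]
1.15 [0.392 0.159] [ 0.51 -3.33]
1.0 [0.403 0.127] [ 1.05 -3.26]
0.85 [0.418 0.096] [ 1.57 -3.11]
0.7 [0.439 0.067] [ 2.07 -2.87]
0.55 [0.465 0.041] [ 2.53 -2.55]
0.4 [0.494 0.02 ] [ 2.95 -2.16]
0.25 [0.527 0.003] [ 3.3 -1.7]
```

```bash
python3 -c "
from h import *
H=np.array([.596,.233])
P=lambda t,rho,d:H+rho*np.array([-np.sin(t),-np.cos(t)])+d*np.array([-np.cos(t),np.sin(t)])
prev=np.array([.409,.3321])
for t,rho,d in [(1.72,.12,.07),(1.72,.12,.022),(1.55,.12,.02),(1.35,.12,.02),(1.15,.12,.02),(.95,.125,.018),(.8,.14,.016),(.65,.16,.014),(.5,.19,.012),(.38,.215,.01),(.28,.235,.01),(.2,.25,.01),(.12,.25,.01)]:
  w=P(t,rho,d); print(t,w.round(3),((w-prev)*100).round(2),np.hypot(*w).round(3)); prev=w
"
```

```text
1.72 [0.488 0.32 ] [ 7.87 -1.2 ] 0.583
1.72 [0.481 0.273] [-0.71 -4.75] 0.553
1.55 [0.476 0.251] [-0.5  -2.21] 0.538
1.35 [0.475 0.226] [-0.11 -2.43] 0.526
1.15 [0.478 0.202] [ 0.38 -2.4 ] 0.519
0.95 [0.484 0.175] [ 0.56 -2.73] 0.515
0.8 [0.484 0.147] [ 0.06 -2.8 ] 0.506
0.65 [0.488 0.114] [ 0.36 -3.28] 0.501
0.5 [0.494 0.072] [ 0.64 -4.21] 0.5
0.38 [0.507 0.037] [ 1.26 -3.5 ] 0.508
0.28 [0.521 0.01 ] [ 1.45 -2.71] 0.522
0.2 [ 0.537 -0.01 ] [ 1.51 -1.99] 0.537
0.12 [ 0.556 -0.014] [ 1.96 -0.4 ] 0.556
```

Request:
{"name": "play_rows", "arguments": {"moves": [{"x": 3.9,"y": -0.6,"z": 0,"turn": 0,"jaw": 0},{"x": 3.9,"y": -0.6,"z": 0,"turn": 0,"jaw": 0},{"x": -0.4,"y": -2.4,"z": 0,"turn": -1,"jaw": 0},{"x": -0.3,"y": -2.4,"z": 0,"turn": -1,"jaw": 0},{"x": -0.5,"y": -2.2,"z": 0,"turn": -1,"jaw": 0},{"x": -0.1,"y": -2.4,"z": 0,"turn": -1,"jaw": 0},{"x": 0.4,"y": -2.4,"z": 0,"turn": -1,"jaw": 0},{"x": 0.6,"y": -2.7,"z": 0,"turn": -1,"jaw": 0}]}}

```text
t: 34.02
tool_pos: [0.4854, 0.1756, 0.272]
tool_rot: [0.649, 1.828, -1.801]
contact_force: [1.4, 2.2, 1.3]
opening: -0.0003
```

```bash
python3 -c "
from h import *
st(); shot('wrist','w24'); shot('top','t24')
"
```

```text
t 34.02 p [0.4854 0.1756 0.272 ] q [ 0.296 -0.683  2.232 -0.215  0.926  1.926] F [1.4 2.2 1.3] open -0.0003
[[-0.767, 0.641, 0.014], [-0.004, 0.017, -1.0], [-0.641, -0.767, -0.01]]
tilt 39.91 tiltaz 1.5 jawyaw -89.18 jawpitch -0.58
```

View pics/w24.png

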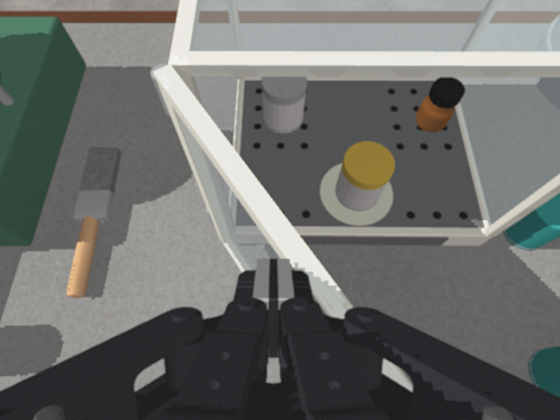

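View pics/t24.png

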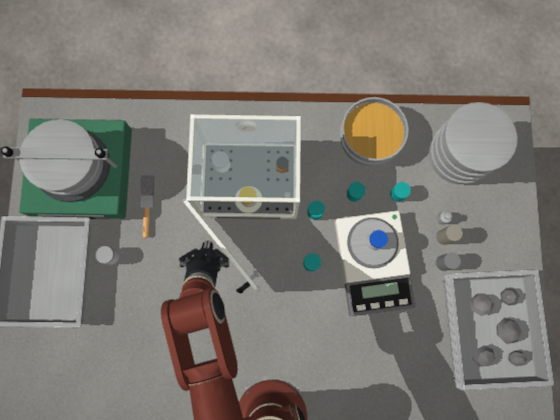

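Request:
{"name": "play_rows", "arguments": {"moves": [{"x": 0.1,"y": -2.8,"z": -0.3,"turn": 0,"jaw": 0},{"x": 0.4,"y": -3.3,"z": -0.3,"turn": 0,"jaw": 0},{"x": 0.7,"y": -3.9,"z": 0,"turn": 0,"jaw": 0},{"x": 1.3,"y": -3.5,"z": 0,"turn": 0,"jaw": 0},{"x": 1.5,"y": -2.3,"z": 0,"turn": 0,"jaw": 0},{"x": 1.5,"y": -1.4,"z": 0,"turn": 0,"jaw": 0},{"x": 1.5,"y": 0,"z": 0,"turn": 0,"jaw": 0},{"x": 0,"y": 0,"z": 0,"turn": 0,"jaw": 0}]}}

```text
t: 34.78
tool_pos: [0.5563, 0.0022, 0.264]
tool_rot: [0.648, 1.828, -1.808]
contact_force: [-0.4, 0.7, -0.0]
opening: -0.0002
```

```bash
python3 -c "
from h import *
st(); shot('wrist','w25'); shot('top','t25')
"
```

```text
t 34.78 p [0.5563 0.0022 0.264 ] q [-0.201 -0.587  2.188  0.184  0.869  1.291] F [-0.4  0.7 -0. ] open -0.0002
[[-0.77, 0.638, 0.011], [-0.004, 0.013, -1.0], [-0.638, -0.77, -0.007]]
tilt 39.66 tiltaz 1.1 jawyaw -89.37 jawpitch -0.41
```

View pics/w25.png

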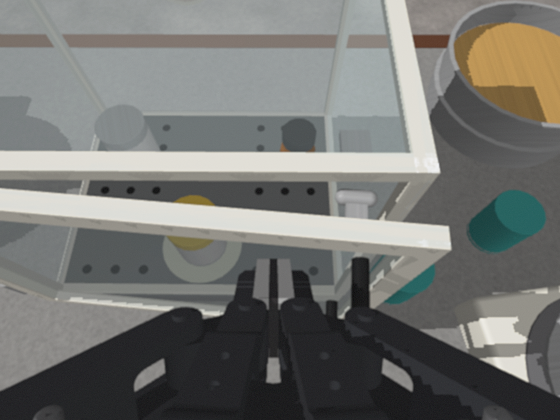

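View pics/t25.png

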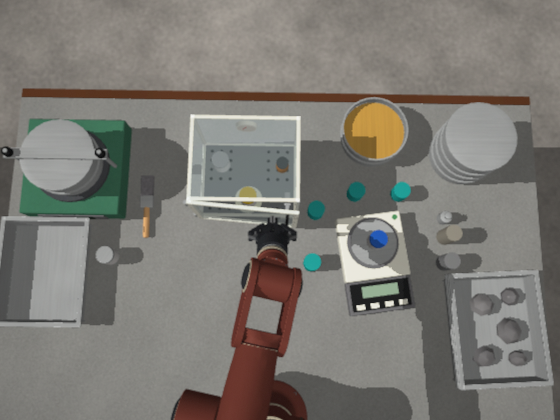

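Request:
{"name": "play_rows", "arguments": {"moves": [{"x": 0.8,"y": 0,"z": 0,"turn": 0,"jaw": 0},{"x": 0.8,"y": 0,"z": 0,"turn": 0,"jaw": 0},{"x": 0.5,"y": 0,"z": 0,"turn": 0,"jaw": 0},{"x": 0,"y": 0,"z": 0,"turn": 0,"jaw": 0}]}}

```text
t: 35.22
tool_pos: [0.575, 0.0042, 0.2628]
tool_rot: [0.642, 1.829, -1.807]
contact_force: [-3.6, -0.8, 1.0]
opening: 0.0001
```

```bash
python3 -c "
from h import *
st(); shot('wrist','w26')
"
```

```text
t 35.22 p [0.575  0.0042 0.2628] q [-0.188 -0.525  2.15   0.179  0.845  1.299] F [-3.6 -0.8  1. ] open 0.0001
[[-0.771, 0.636, 0.015], [-0.007, 0.015, -1.0], [-0.636, -0.771, -0.007]]
tilt 39.53 tiltaz 1.3 jawyaw -89.16 jawpitch -0.4
```

View pics/w26.png

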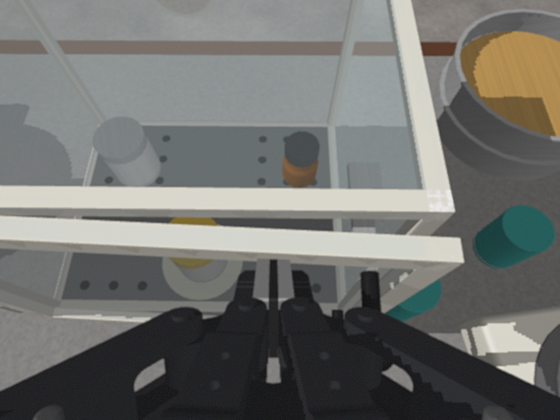

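Request:
{"name": "play_rows", "arguments": {"moves": [{"x": 0.4,"y": 0,"z": 0,"turn": 0,"jaw": 0},{"x": 0.4,"y": 0,"z": 0,"turn": 0,"jaw": 0},{"x": 0.3,"y": 0,"z": 0,"turn": 0,"jaw": 0},{"x": 0,"y": 0,"z": 0,"turn": 0,"jaw": 0},{"x": 0,"y": 0,"z": 0,"turn": 0,"jaw": 0}]}}

```text
t: 35.68
tool_pos: [0.5849, 0.0039, 0.2627]
tool_rot: [0.64, 1.83, -1.809]
contact_force: [-18.8, -1.9, 7.5]
opening: -0.0
```

```bash
python3 -c "
from h import *
st(); shot('wrist','w27')
"
```

```text
t 35.68 p [0.5849 0.0039 0.2627] q [-0.183 -0.493  2.128  0.176  0.837  1.303] F [-18.8  -1.9   7.5] open -0.0
[[-0.773, 0.634, 0.015], [-0.007, 0.014, -1.0], [-0.635, -0.773, -0.006]]
tilt 39.39 tiltaz 1.3 jawyaw -89.17 jawpitch -0.37
```

View pics/w27.png

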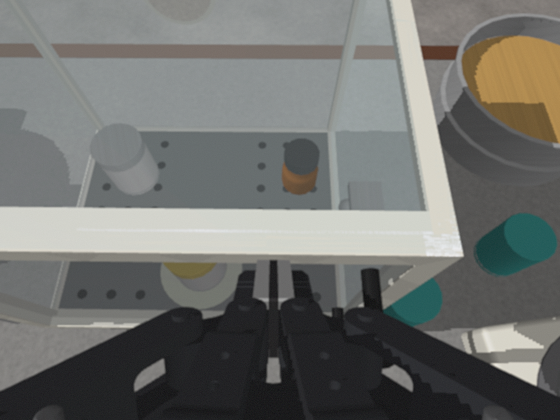

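Request:
{"name": "play_rows", "arguments": {"moves": [{"x": 0.3,"y": 0,"z": 0,"turn": 0,"jaw": 0},{"x": 0,"y": 0,"z": 0,"turn": 0,"jaw": 0},{"x": 0,"y": 0,"z": 0,"turn": 0,"jaw": 0}]}}

```text
t: 35.98
tool_pos: [0.5854, 0.0039, 0.2625]
tool_rot: [0.632, 1.834, -1.814]
contact_force: [-49.2, -2.7, 20.9]
opening: -0.0003
```

Request:
{"name": "play_rows", "arguments": {"moves": [{"x": -1,"y": 0,"z": 0,"turn": 0,"jaw": 0},{"x": -1,"y": 0,"z": 1,"turn": 0,"jaw": 0},{"x": -2,"y": 0,"z": 2,"turn": 0,"jaw": 0},{"x": -2,"y": 0,"z": 3,"turn": 0,"jaw": 0},{"x": -2,"y": 0,"z": 3,"turn": 0,"jaw": 0},{"x": 0,"y": 0,"z": 0,"turn": 0,"jaw": 0}]}}

```text
t: 36.48
tool_pos: [0.509, 0.0037, 0.3626]
tool_rot: [0.655, 1.816, -1.8]
contact_force: [0.2, -0.2, 1.1]
opening: -0.0003
```

```bash
python3 -c "
from h import *
st(); shot('wrist','w28'); r=shot('top','t28'); cv2.imwrite('pics/t28c.png',cv2.resize(r['img'][100:300,170:450,::-1],None,fx=2.8,fy=2.8)); shot('scene','s28'); 
H=np.array([.596,.233])
P=lambda t,rho,d:H+rho*np.array([-np.sin(t),-np.cos(t)])+d*np.array([-np.cos(t),np.sin(t)])
for c in ('wrist','top','scene'):
  r=eyes.get_image(c); print(c,[proj(r,[*P(t,.272,.043),.265]).round(1) for t in (0,.02,.05)])
"
```

```text
t 36.48 p [0.509  0.0037 0.3626] q [-0.227 -0.772  2.136  0.179  1.093  1.306] F [ 0.2 -0.2  1.1] open -0.0003
[[-0.761, 0.649, 0.013], [-0.007, 0.012, -1.0], [-0.649, -0.761, -0.004]]
tilt 40.45 tiltaz 1.1 jawyaw -89.23 jawpitch -0.25
wrist [array([338.3, 248.3]), array([337.4, 255.8]), array([335.8, 267.3])]
top [array([287.7, 219.9]), array([287.3, 221.9]), array([286.7, 224.9])]
scene [array([293.1, 223. ]), array([292.1, 224.6]), array([290.5, 227. ])]
```

View pics/w28.png

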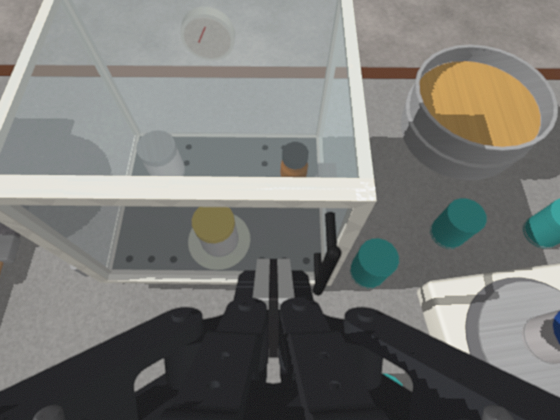

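View pics/t28c.png

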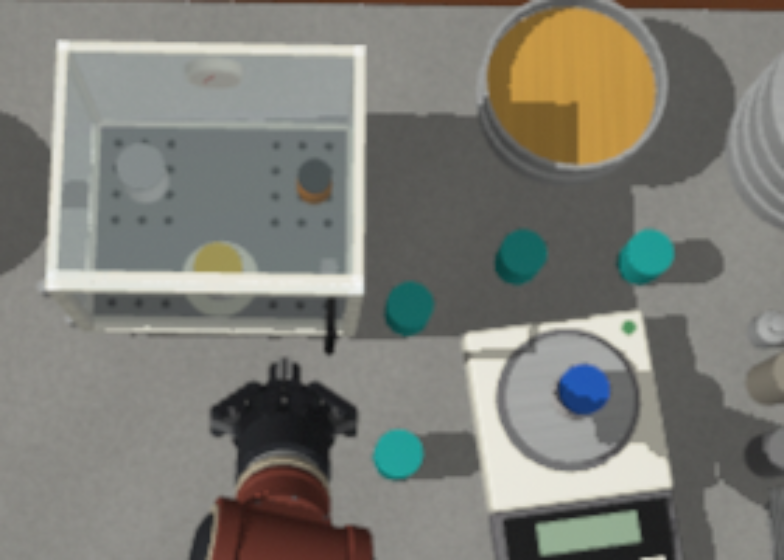

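```bash
python3 -c "
import cv2,numpy as np
for c,(x,y) in {'top':(283,208),'scene':(288,215)}.items():
  a=cv2.imread(f'pics/{c}0.png',0).astype(np.float32);b=cv2.imread(f'pics/{c}28.png' if 0 else ('pics/t28.png' if c=='top' else 'pics/s28.png'),0).astype(np.float32)
  A=a[y-12:y+22,x-12:x+16];B=b[y-12:y+22,x-12:x+16]
  print(c,cv2.phaseCorrelate(A,B),abs(A-B).mean())
from h import *
r=eyes.get_image('scene')
h=cv2.cvtColor(r['img'],cv2.COLOR_RGB2HSV)
m=((h[...,0]>=20)&(h[...,0]<=32)&(h[...,1]>100)&(h[...,2]>60)).astype(np.uint8)
st()
"
```

```text
top ((-0.14423711057165534, 0.16780338873684286), 0.9489750859914002) 4.342437
scene ((-0.2931249031063601, 0.15281443106606574), 0.6004030527891936) 11.22374
t 36.83 p [0.509  0.0035 0.3497] q [-0.227 -0.76   2.145  0.178  1.091  1.306] F [-0.4 -0.7 -0.5] open 0.0001
[[-0.773, 0.634, 0.013], [-0.005, 0.015, -1.0], [-0.634, -0.773, -0.008]]
tilt 39.38 tiltaz 1.3 jawyaw -89.25 jawpitch -0.48
```

```bash
python3 -c "
from h import *
print(finish_job())"
```

```text
the job is handed in; nothing more can be done
None
```

I swapped the two tins, shut the cabinet door past its catch, and handed the job in at about 37 s. No verdict came back.

**How it went**
- **Door:** I pulled it open by its handle to about 1.2 rad. The last joint's range ran out there, so I let go and pushed the door to about 1.7 rad from the inside.
- **Tilt:** the moves have no tilt input. I pushed the arm past its reach, over and behind the cabinet, until the tool leaned to about 40 degrees, and kept that tilt from then on.
- **Tins:** I stood the blue tin on the bench in front of the cabinet, moved the yellow one to the disc, then the blue one to the pan. Set-down forces read about 5 to 10 N.
- **Closing:** the snap past the catch was smooth. I then pressed once more against the shut door, and that peaked at about 54 N at the wrist. The force was at the fingertips and below the 120 N wrist limit.

**Last checks**
- **Blue tin:** upright at about (0.518, -0.303), roughly 2 to 5 mm from my estimate of the pan's centre.
- **Yellow tin:** upright on the disc, within about 5 mm of its centre by the picture estimates.
- **Door:** its handle shows within about 0.3 pixel of its starting position in both fixed cameras. Opening it by 0.02 rad would shift it about 2 pixels.
- **Bystanders and arm:** none looked disturbed in the pictures, though I did not measure their positions. The arm was clear of everything, with no contact force.

**Disagreements**
- Single camera estimates of the disc's and tins' positions differed by up to 1 cm while the arm was still settling, so I used the later, settled ones.
- Early on the networks missed the blue tin and marked turquoise tins as the yellow one, so I picked both tins by lid colour and place.

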